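# Tip the rosettes into the box and count the tray off

### The job

Pick up the sorting tray by its handle, rest its underside on the rim of the deep square box with the lip just inside, and tip it there so that the three rosettes slide off into the box; do not let them drop from high up or shove the box about. Then set the empty tray down flat in the middle of the stone slab and let go, and last press the tally counter's plunger down to its stop to count the tray, firmly but without slamming it. Leave everything else on the bench alone.

Things in the scene. Friction and masses are not known exactly. Their poses are not given: they have to be found in the camera images.
- tray: aluminium sorting tray: flat pan 158 mm long (x) by 114 mm wide (y), floor 3 mm thick, walls 18 mm high and 4 mm thick at the rear (-x) and both sides, no wall at the front lip (+x). From the rear wall a wooden bar handle rises backwards at 45 degrees (towards -x and up), 70 mm long, 14 mm wide across y, 16 mm deep. Origin: centre of the pan's underside, z up. About 0.3 kg
- tray_grip (a point): point on the axis of the tray's handle, 109 mm behind (-x) and 44 mm above the tray's origin, the middle of the grip; axes as the tray's
- tray_lip (a point): middle of the tray's open lip, on the pan floor, 79 mm ahead (+x) of the tray's origin and 3 mm above its underside; axes as the tray's
- rosette0: beaded brass rosette, a chunky disc 48 mm across and 18 mm high, about 55 g, one of three lying loose on the tray; origin: centre of its underside
- rosette1: beaded brass rosette, a chunky disc 48 mm across and 18 mm high, about 55 g, one of three lying loose on the tray; origin: centre of its underside
- rosette2: beaded brass rosette, a chunky disc 48 mm across and 18 mm high, about 55 g, one of three lying loose on the tray; origin: centre of its underside
- box: deep square pale green plastic box, open on top, 170 x 170 x 70 mm, walls and floor 4 mm, empty, loose (0.45 kg); origin: centre of its underside, x and y along its sides
- slab: grey stone slab fixed on the bench, 230 mm (x) by 190 mm (y), 35 mm thick; the tray stands on it; origin: centre of its underside
- tally: mechanical tally counter screwed to the bench: grey housing 90 x 80 x 50 mm with a steel collar on top up to 66 mm and a steel plunger in it; origin: centre of its underside
- plunger_top (a point): centre of the top face of the tally's plunger head (a disc 40 mm across and 10 mm thick), 96 mm above the bench when up; moves with the plunger
- plunger (a joint): travel of the plunger in m: 0 up, 0.012 down at its stop; a spring pushes it back, 3 N at the top and 9 N at the stop
- bowl: round steel bowl, 140 mm across, 45 mm high; a bystander
- jar: glass jar with steel lid, 60 mm across, 80 mm high; a bystander
- shallow_box: shallow oblong pale green plastic box, 120 x 200 x 40 mm, already full of finished rosettes; not the box to fill; a bystander
- brush: bench brush lying flat; a bystander
- file: flat file with wooden handle, about 180 mm, lying flat; a bystander
- wood_block: plain wooden block 50 x 110 x 40 mm; a bystander
Mind the look-alikes: they are no part of the job. What is shaped like the tray but turquoise is not meant.

How it is judged:
On the way, in this order (a step that is already met when the one before it is completed fails the run):
1. the tray, tipped by more than 0.2 rad (11 degrees), rests on the box with the middle of its lip over the box (within 85 mm of the box's centre, seen from above) (horizontal distance between tray_lip and box below 0.085 m and angle between tray's own z axis and vertical above 0.2 rad and contact force between tray and box above 0.3 N), for 0.1 s.
2. all three rosettes are in the deep box (x of rosette0 in the frame of box between -0.075 and 0.075 m and y of rosette0 in the frame of box between -0.075 and 0.075 m and z of each of rosette0, rosette1, rosette2 in the frame of box below 0.055 m and x of rosette1 in the frame of box between -0.075 and 0.075 m and y of rosette1 in the frame of box between -0.075 and 0.075 m and x of rosette2 in the frame of box between -0.075 and 0.075 m and y of rosette2 in the frame of box between -0.075 and 0.075 m), for 0.2 s.
3. the tray stands flat on the slab, let go (x of tray in the frame of slab between -0.05 and 0.05 m and y of tray in the frame of slab between -0.05 and 0.05 m and z of tray in the frame of slab between 0.03 and 0.043 m and angle between tray's own z axis and vertical below 0.06 rad and contact force between the fingers and tray below 0.5 N and linear speed of tray below 0.02 m/s), for 0.2 s.
4. the plunger is down at its stop (past 10.8 of 12 mm) (value of joint plunger above 0.0108 m), for 0.1 s.
At the end, for the whole second after the job is handed in: The three rosettes lie at rest inside the deep box (centres within 75 mm of its middle along each side, below 55 mm), the box upright on the bench; the empty tray rests flat on the slab, its origin within 50 mm of the slab's middle along each side, let go; the plunger is back up (all of step 2 and all of step 3 and linear speed of each of rosette0, rosette1, rosette2 below 0.03 m/s and angle between box's own z axis and vertical below 0.1 rad and height (world z) of box below 0.01 m and value of joint plunger below 0.002 m); the robot touches nothing.
It fails at once if a rosette is dropped from high up or thrown (faster than 1.8 m/s) (linear speed of any of rosette0, rosette1, rosette2 above 1.8 m/s).
It fails at once if the box is shoved (by more than 60 mm) (distance of box from where it was at the start of the episode above 0.06 m).
It fails at once if the tally counter is slammed (more than 60 N) (contact force between tally and the fingers above 60 N).
It fails at once if a bystander is moved by more than 30 mm (distance of any of bowl, jar, shallow_box, brush, file, wood_block from where it was at the start of the episode above 0.03 m).
It also fails if it takes over 61 s, if anything falls off the work surface, if the arm or the gripper's body presses on something with over 40 N, if the wrist force passes 120 N, or if a joint passes its speed limit or range.

### The arm

A 6-joint arm with a two-finger parallel gripper is mounted at the origin on the work surface. World frame = base frame: x ahead of the robot, y to its left, z up, the work surface at z = 0. Lengths are in m, angles in rad, forces in N, time in s.
With the tool pointing down it reaches from about 0.275 to 0.725 m from the base axis. Payload 5.6 kg.
Tool frame: the origin (TCP) lies midway between the tips of the shut fingers; the grasp point (between the pads) lies 19 mm behind it; z points along the fingers, y is the line along which they close (so a half turn about z gives the same grasp; the last joint's range is limited). The gripper opens to 85 mm and grips with 20 to 120 N. Pads are 22 mm wide; open, the fingers measure 114 mm over their backs; the gripper's body (76 mm by 85 mm) begins 54 mm behind the grasp point. The pads swing forward as they close: fully open they stand 13 mm farther back than shut.
Start: joints at [-0.822, 0.255, 0.108, 0, -1.424, -0.285], TCP at [0.246, -0.492, 0.231] pointing down, gripper open.
Joint ranges: [-2.95, 2.95], [-1.21, 1.97], [-1.09, 1.5], [-2.87, 1.71], [-2.94, -0.07], [-3.05, 3.05]. Speed limits (rad/s): [2.57, 2.57, 3.14, 3.14, 3.14, 3.14].

### API

Orientations are given as a 3x3 rotation matrix whose columns are the frame's x, y, z axes.
In Python, from cell import manip, grab_frame gives the robot as it stands.
- The arm moves only by the tool step_arm, never from a script. Its argument "moves" is a list of rows, each a list of 7 numbers: the shift along the tool's x, y, z in units of 30 mm (1.0 is 30 mm), then the turn, a rotation vector about the tool's x, y, z in rad, then the opening, from 0 (shut) to 1 (fully open). A call has 1 to 10 rows; each row is the pose to reach, as a shift and turn from the pose commanded when the call began, along the tool's axes at that moment; what a row does not reach only later rows make up. A row lasts 1/10 s, in which the tool goes at most 50 mm and 8.59 degrees, less where a joint would pass 70% of its speed; a pose out of reach is approached as far as the arm can. A call with a gripper value outside its range is refused whole. The fingers move at their own pace and stop on an object; the grip force is fixed at half the most. Time passes only in rows, so rows that repeat a pose let the fingers close. It gives the time, the measured TCP pose, the force, the opening and the grip force at its end, in the units of the state.
- manip.state(): the state, without advancing time (a new reading comes with each control period).
- grab_frame(name): name is "scene" or "top" or "wrist"; returns a dict with "pixels" (400x640x3 uint8, red, green, blue), "vertical_fov" (degrees; the focal length in pixels is half the picture's height over the tangent of half this angle, whatever the lens; pixels are square), "cx", "cy" (the principal point, pixels), "camera_from_world" (4x4, takes a point from world to camera coordinates). Camera axes: x right, y down, z forward; pixel columns grow to the right and rows downward; lengths in m; the calibration is good to about 2 mm. A picture is of the moment at which its call begins. There is no depth.
- manip.sign_off(): hands the job in; it is judged then, once.
The state is a dict: "time": time; "q": joint angles; "joint_velocities": joint speeds; "joint_torque": joint torques, N m; "ee_pos": TCP position; "tcp_rot": TCP orientation; "wrist_force": force on the tool from outside, world axes, zero at the start; "moment": the same for the moment, N m; "grip_width": finger opening in m; "gripper_force": force on a finger pad.
Only numpy, scipy, OpenCV 4.12 (cv2) and the standard library are available. Lean on these libraries where they do the work, as an engineer would, in place of code of your own. Each camera call takes 0.05 s, during which the arm holds its last target. There are 200 camera calls.

## Working session

There is one attempt and no reset: what is moved stays moved. The work goes in short steps, Python scripts to look and compute and a tool call to move; the robot and the scene stay as the last step left them, time stands still between calls to the robot, and variables do not carry over. Pictures are saved under pics/ and viewed, at most 10 in all, crops included, and the job is handed in when it is done.

Besides the shell and the picture viewer there is one more tool, called as name(argument=value, ...), one argument or row to a line, values as JSON. step_arm: Moves the arm, as the interface text tells. Its arguments: {"type":"object","properties":{"moves":{"type":"array","items":{"type":"array","items":{"type":"number"}}}},"required":["moves"]}

```bash
mkdir -p pics; ls; cat > h.py <<'E'
import numpy as np, cv2
from cell import manip, grab_frame
def cam(f):
    p=f["pixels"]; fl=p.shape[0]/2/np.tan(np.radians(f["vertical_fov"])/2)
    return fl,f["cx"],f["cy"],np.array(f["camera_from_world"])
def ray(f,u,v):
    fl,cx,cy,M=cam(f); R=M[:3,:3]; o=-R.T@M[:3,3]
    return o,R.T@np.array([(u-cx)/fl,(v-cy)/fl,1])
def onz(f,u,v,z):
    o,d=ray(f,u,v); return o+d*(z-o[2])/d[2]
def proj(f,P):
    fl,cx,cy,M=cam(f); c=M[:3,:3]@np.array(P)+M[:3,3]
    return np.array([cx+fl*c[0]/c[2],cy+fl*c[1]/c[2]])
def tri(obs):
    A=0;b=0
    for f,u,v in obs:
        o,d=ray(f,u,v); d=d/np.linalg.norm(d); P=np.eye(3)-np.outer(d,d); A=A+P; b=b+P@o
    X=np.linalg.solve(A,b); return X
def save(n,p): cv2.imwrite(f"pics/{n}.png",cv2.cvtColor(p,cv2.COLOR_RGB2BGR))
E
python3 - <<'E'
from h import *
import pickle
F={n:grab_frame(n) for n in("scene","top")}
pickle.dump(F,open("f0.pkl","wb"))
for n in F: save(n+"0",F[n]["pixels"]); fl,cx,cy,M=cam(F[n]); print(n,fl,cx,cy,-M[:3,:3].T@M[:3,3])
E
```

```text
pics
scene 424.8320784543914 317.9728982455508 197.8067054993702 [ 0.99941289 -0.74179532  0.95365276]
top 504.54780270711916 316.84414959533274 194.98712421467508 [ 0.36564948 -0.00712455  1.90517301]
```

View pics/top0.png

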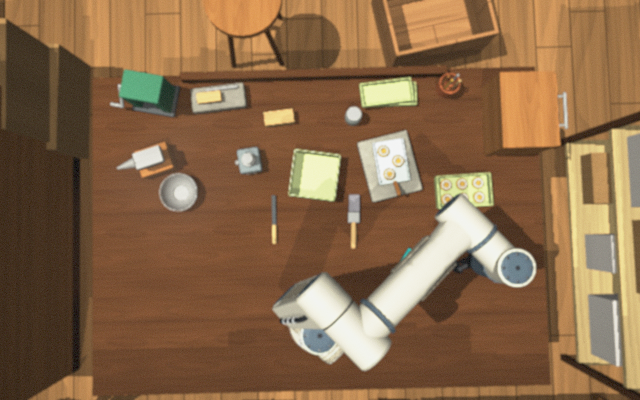

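View pics/scene0.png

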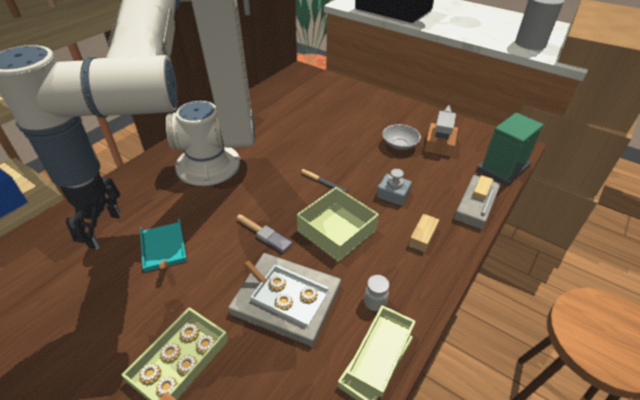

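The top view (x up, −y right) shows the slab with the silver tray at about (391,160), its handle at (397,188). The deep box is at (316,175), the tally at (248,160), and the turquoise decoy tray is under the arm. In the scene view the tray is at (289,297), the box at (338,222) and the tally plunger at (397,176). Next I'll enlarge both views to pick out features.

```bash
python3 - <<'E'
from h import *
import pickle
F=pickle.load(open("f0.pkl","rb"))
a=cv2.resize(F["top"]["pixels"][120:215,225:435],None,fx=3.8,fy=3.8,interpolation=cv2.INTER_CUBIC)
b=cv2.resize(F["scene"]["pixels"][160:350,225:425],None,fx=3,fy=3,interpolation=cv2.INTER_CUBIC)
save("topc",a);save("scenec",b)
E
```

```text
(no output)
```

View pics/topc.png

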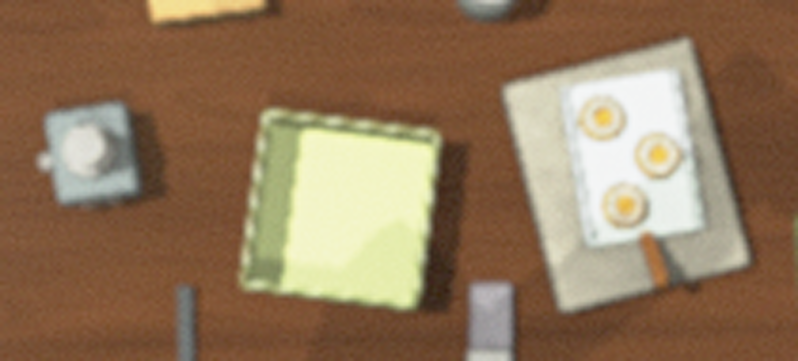

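View pics/scenec.png

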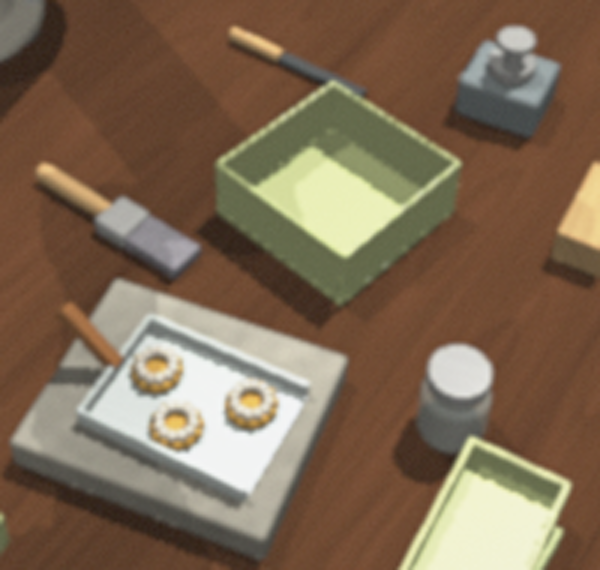

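The crops show the box rim corners, the tray wall corners, the handle tip (topc (660,283), scenec (68,308)), the slab corners and the plunger disc (topc (87,148), scenec (516,40)). I'll triangulate these across the two views.

```bash
python3 - <<'E'
from h import *
import pickle
np.set_printoptions(precision=4,suppress=True)
F=pickle.load(open("f0.pkl","rb"))
t=lambda p:(F["top"],225+(p[0]+.5)/3.8-.5,120+(p[1]+.5)/3.8-.5)
s=lambda p:(F["scene"],225+(p[0]+.5)/3-.5,160+(p[1]+.5)/3-.5)
D=dict(boxTL=((263,110),(460,163)),boxTR=((440,131),(342,260)),boxBR=((417,309),(217,163)),boxBL=((242,290),(335,85)),
trTL=((562,85),(308,385)),trTR=((678,68),(245,497)),trBR=((705,230),(80,410)),trBL=((590,245),(152,318)),hTip=((660,283),(68,308)),
slTL=((502,88),(346,357)),slTR=((690,40),(265,543)),slBR=((748,263),(15,442)),slBL=((563,310),(118,282)),plg=((87,148),(516,40)))
R={}
for k,(a,b) in D.items():
    X=tri([t(a),s(b)]); R[k]=X; print(k,X, "reproj",proj(F["top"],X)-np.array(t(a)[1:]),proj(F["scene"],X)-np.array(s(b)[1:]))
for g in("box","tr","sl"):
    c={k:R[g+k] for k in("TL","TR","BR","BL")}
    ctr=sum(c.values())/4; fx=(c["TL"]+c["TR"]-c["BL"]-c["BR"])/2; fy=(c["TL"]+c["BL"]-c["TR"]-c["BR"])/2
    print(g,ctr,"size",np.linalg.norm(fx),np.linalg.norm(fy),"yaw",np.arctan2(fx[1],fx[0]),np.arctan2(-fy[0],fy[1]))
    # top-only on nominal plane
    z=dict(box=.07,tr=.053,sl=.035)[g]
    c={k:onz(*t(D[g+k][0]),z) for k in("TL","TR","BR","BL")}
    ctr=sum(c.values())/4; fx=(c["TL"]+c["TR"]-c["BL"]-c["BR"])/2; fy=(c["TL"]+c["BL"]-c["TR"]-c["BR"])/2
    print("  top",ctr,"size",np.linalg.norm(fx),np.linalg.norm(fy),"yaw",np.arctan2(fx[1],fx[0]),np.arctan2(-fy[0],fy[1]))
S=manip.state(); print(S["ee_pos"],S["tcp_rot"],S["time"],S["grip_width"])
M=np.array(grab_frame("wrist")["camera_from_world"]); c=-M[:3,:3].T@M[:3,3]
print("wristcam in tool",S["tcp_rot"].T@(c-S["ee_pos"]) if hasattr(S["tcp_rot"],"T") else np.array(S["tcp_rot"]).T@(c-np.array(S["ee_pos"])), (M[:3,:3]@np.array(S["tcp_rot"])).round(3))
E
```

```text
boxTL [0.6428 0.0789 0.0665] reproj [0.02   0.0304] [ 0.0456 -0.0027]
boxTR [ 0.6175 -0.0917  0.0667] reproj [0.1181 0.1552] [ 0.2625 -0.0155]
boxBR [ 0.4488 -0.0629  0.0676] reproj [-0.4672 -0.5346] [-0.8844  0.0507]
boxBL [0.4732 0.1059 0.0597] reproj [-0.704  -0.9296] [-1.355  0.078]
trTL [ 0.6624 -0.2121  0.0507] reproj [0.0067 0.0084] [ 0.0157 -0.0009]
trTR [ 0.6783 -0.3255  0.0452] reproj [-0.2595 -0.2964] [-0.6173  0.0437]
trBR [ 0.5197 -0.3442  0.0492] reproj [-0.6438 -0.6035] [-1.3137  0.1141]
trBL [ 0.5072 -0.2336  0.047 ] reproj [-0.3529 -0.3659] [-0.7062  0.0502]
hTip [ 0.4665 -0.2926  0.0919] reproj [-0.5118 -0.479 ] [-0.9969  0.075 ]
slTL [ 0.6645 -0.1553  0.0285] reproj [-0.0126 -0.0166] [-0.0295  0.0016]
slTR [ 0.7087 -0.341   0.0289] reproj [-0.2864 -0.3349] [-0.7047  0.048 ]
slBR [ 0.4871 -0.3894  0.0293] reproj [-0.4576 -0.3939] [-0.9116  0.0927]
slBL [ 0.4448 -0.2081  0.0272] reproj [-0.1959 -0.1961] [-0.3712  0.0264]
plg [0.609  0.2473 0.0923] reproj [-0.3606 -0.5813] [-0.7868  0.0576]
box [0.5456 0.0075 0.0651] size 0.1714707451996135 0.17156229876545517 yaw -0.
[... 178 characters left out ...]
048 ] size 0.15817073005757118 0.11296365932213702 yaw 0.12730074047698053 0.12637912861759884
  top [ 0.5901 -0.2792  0.053 ] size 0.15917924526786167 0.11324203555003409 yaw 0.13543668778543144 0.11325248474285164
sl [ 0.5763 -0.2734  0.0285] size 0.22639527370322432 0.18856888668687127 yaw 0.22554531521603785 0.2312392416160282
  top [ 0.5747 -0.2734  0.035 ] size 0.22622234484213674 0.18881798631621752 yaw 0.2277090866570379 0.22518625821851776
[ 0.2459 -0.4915  0.2305] [[-0.8944 -0.4473 -0.0008]
 [-0.4473  0.8944  0.0015]
 [ 0.0001  0.0017 -1.    ]] 0.1 0.08509523840855673
wristcam in tool [ 0.0827  0.0007 -0.1431] [[-0.001  1.    -0.   ]
 [-0.948 -0.001 -0.318]
 [-0.318 -0.     0.948]]
```

```bash
cat >> h.py <<'E'
from scipy.spatial.transform import Rotation as Ro
def Rt(h,b):
    f=np.array([np.cos(h),np.sin(h),0]); y=np.array([-np.sin(h),np.cos(h),0])
    z=np.sin(b)*f+np.array([0,0,-np.cos(b)]); return np.c_[np.cross(y,z),y,z]
def rel(p,R,base=None):
    "shift (units) and turn from the state (or base pose) to TCP p,R"
    if base is None:
        s=manip.state(); base=(np.array(s["ee_pos"]),np.array(s["tcp_rot"]))
    p0,R0=base
    return np.r_[R0.T@(np.array(p)-p0)/.03, Ro.from_matrix(R0.T@R).as_rotvec()]
E
python3 - <<'E'
from h import *
np.set_printoptions(precision=3,suppress=True)
h=.127;R=Rt(h,np.radians(30)); g=np.array([.591,-.279,.035])+Ro.from_euler('z',h).apply([-.109,0,.044])
print(g,rel(g+R[:,2]*(.019-.10),R), g+R[:,2]*(-.081))
E
```

```text
[ 0.483 -0.293  0.079] [-8.754  2.835  2.72   0.089 -0.519  0.329] [ 0.443 -0.298  0.149]
```

step_arm(
  moves=[
    [-1, 0.3, 0.2, 0.01, -0.06, 0.04, 1],
    [-2.3, 0.7, 0.6, 0.02, -0.13, 0.08, 1],
    [-3.6, 1.1, 1.0, 0.03, -0.21, 0.13, 1],
    [-5, 1.6, 1.5, 0.05, -0.29, 0.18, 1],
    [-6.4, 2.0, 2.0, 0.06, -0.37, 0.23, 1],
    [-7.6, 2.4, 2.3, 0.08, -0.45, 0.29, 1],
    [-8.4, 2.7, 2.6, 0.09, -0.5, 0.32, 1],
    [-8.75, 2.83, 2.72, 0.09, -0.52, 0.33, 1],
    [-8.75, 2.83, 2.72, 0.09, -0.52, 0.33, 1],
  ],
)

```text
time: 1.05
ee_pos: [0.4426, -0.2976, 0.149]
tcp_rot: [[-0.859, -0.127, 0.496], [-0.11, 0.992, 0.063], [-0.5, -0.0, -0.866]]
wrist_force: [0.2, -0.5, -0.2]
grip_width: 0.0856
gripper_force: 0.0
```

```bash
python3 - <<'E'
from h import *
import pickle
np.set_printoptions(precision=3,suppress=True)
f=grab_frame("wrist");pickle.dump((f,manip.state()),open("w1.pkl","wb"));save("w1",f["pixels"])
s=manip.state();print(s["ee_pos"],s["tcp_rot"],s["q"],s["time"])
h=.127;g=np.array([.591,-.279,.035])
for l in ([-.109,0,.044],[-.134,0,.069],[-.079,.057,.018],[-.079,-.057,.018],[.079,0,.003]):
    print(l,proj(f,g+Ro.from_euler('z',h).apply(l)))
E
```

```text
[ 0.443 -0.299  0.15 ] [[-0.859 -0.127  0.497]
 [-0.111  0.992  0.062]
 [-0.5   -0.002 -0.866]] [-0.54   0.076 -0.29  -0.433 -0.826 -0.668] 1.1
[-0.109, 0, 0.044] [319.655 207.45 ]
[-0.134, 0, 0.069] [319.509 211.849]
[-0.079, 0.057, 0.018] [376.798 206.638]
[-0.079, -0.057, 0.018] [262.765 206.696]
[0.079, 0, 0.003] [320.042 268.286]
```

View pics/w1.png

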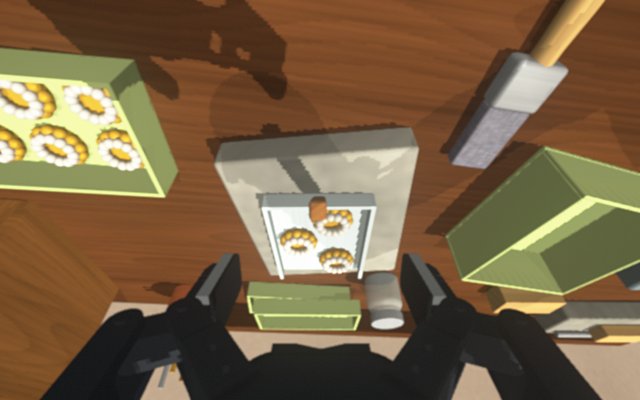

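The wrist view is inverted, with far things at the bottom. It shows the handle end at about (318,209), the top of the rear wall at about v=207, and the lip at about v=272. The predictions were (319.5,212), 207 and 268, so the fix holds. I'll refine the lateral position with colour masks and work out the grasp.

```bash
python3 - <<'E'
from h import *
import pickle
np.set_printoptions(precision=4,suppress=True)
f,s=pickle.load(open("w1.pkl","rb")); hsv=cv2.cvtColor(f["pixels"],cv2.COLOR_RGB2HSV)
m=cv2.inRange(hsv,(3,110,60),(14,255,230)); m[:190]=0;m[232:]=0;m[:,:295]=0;m[:,345:]=0
n,l,st,c=cv2.connectedComponentsWithStats(m); i=1+np.argmax(st[1:,4]); print(st[i],c[i],cam(f)[0])
# white tray mask
w=cv2.inRange(hsv,(0,0,150),(179,45,255)); w[:185]=0;w[285:]=0;w[:,:250]=0;w[:,390:]=0
n,l,st2,c2=cv2.connectedComponentsWithStats(w); j=1+np.argmax(st2[1:,4]); print(st2[j])
# end face centre of handle: intersect ray with the tray-handle end, height .104, and two-view with top view tip
F=pickle.load(open("f0.pkl","rb"))["top"]
print("two-view end", tri([(f,*c[i]),(F,225+656/3.8,120+278/3.8)]), onz(f,*c[i],.104))
h=.127;R=Rt(h,np.radians(30)); g=np.array([.591,-.279,.035])+Ro.from_euler('z',h).apply([-.109,0,.044])
print(g,rel(g+R[:,2]*.019,R))
E
```

```text
[310 200  17  21 307] [317.5244 209.8143] 278.87908123255136
[ 250  185  140   95 8336]
two-view end [ 0.4687 -0.2941  0.0927] [ 0.4559 -0.2977  0.104 ]
[ 0.4829 -0.2928  0.079 ] [ 0.0105  0.0306  3.3523 -0.0015  0.0005  0.0009]
```

step_arm(
  moves=[
    [0, 0, 0.5, 0, 0, 0, 1],
    [0, 0, 1.3, 0, 0, 0, 1],
    [0, 0, 2.1, 0, 0, 0, 1],
    [0, 0, 2.8, 0, 0, 0, 1],
    [0, 0, 3.2, 0, 0, 0, 1],
    [0, 0, 3.4, 0, 0, 0, 1],
    [0, 0, 3.4, 0, 0, 0, 1],
    [0, 0, 3.4, 0, 0, 0, 0],
    [0, 0, 3.4, 0, 0, 0, 0],
    [0, 0, 3.4, 0, 0, 0, 0],
  ],
)

```text
time: 2.1
ee_pos: [0.4937, -0.2925, 0.0623]
tcp_rot: [[-0.858, -0.125, 0.499], [-0.109, 0.992, 0.061], [-0.502, -0.002, -0.865]]
wrist_force: [0.6, 0.0, 0.1]
grip_width: 0.0436
gripper_force: 0.0
```

step_arm(
  moves=[
    [0, 0, 0, 0, 0, 0, 0],
    [0, 0, 0, 0, 0, 0, 0],
    [0, 0, 0, 0, 0, 0, 0],
    [0, 0, 0, 0, 0, 0, 0],
  ],
)

```text
time: 2.5
ee_pos: [0.4937, -0.2923, 0.0619]
tcp_rot: [[-0.858, -0.126, 0.498], [-0.109, 0.992, 0.062], [-0.502, -0.002, -0.865]]
wrist_force: [-2.9, -0.4, 5.4]
grip_width: 0.0133
gripper_force: 59.2
```

step_arm(
  moves=[
    [-0.05, 0, -0.08, 0, 0, 0, 0],
    [-0.13, 0, -0.23, 0, 0, 0, 0],
    [-0.27, 0, -0.47, 0, 0, 0, 0],
    [-0.45, 0, -0.78, 0, 0, 0, 0],
    [-0.65, 0, -1.12, 0, 0, 0, 0],
    [-0.87, 0, -1.5, 0, 0, 0, 0],
    [-1.1, 0, -1.9, 0, 0, 0, 0],
    [-1.27, 0, -2.2, 0, 0, 0, 0],
    [-1.38, 0, -2.38, 0, 0, 0, 0],
    [-1.42, 0, -2.45, 0, 0, 0, 0],
  ],
)

```text
time: 3.5
ee_pos: [0.4938, -0.2922, 0.1474]
tcp_rot: [[-0.858, -0.125, 0.499], [-0.109, 0.992, 0.061], [-0.502, -0.002, -0.865]]
wrist_force: [-0.2, -0.5, -4.8]
grip_width: 0.013
gripper_force: 58.4
```

```bash
python3 - <<'E'
from h import *
import pickle
np.set_printoptions(precision=3,suppress=True)
F={n:grab_frame(n) for n in("scene","wrist")};pickle.dump(F,open("f1.pkl","wb"))
s=manip.state();print(s["ee_pos"],s["wrist_force"],s["moment"],s["q"])
a=cv2.resize(F["scene"]["pixels"][200:350,200:350],None,fx=2.66,fy=2.66,interpolation=cv2.INTER_CUBIC)
b=cv2.resize(F["wrist"]["pixels"][130:330,220:420],(399,399),interpolation=cv2.INTER_CUBIC)
save("lift",np.hstack([a,b]))
R0=Rt(.127,np.radians(30)); t=np.array([.591,-.279,.035]); d=np.array(s["ee_pos"])-np.array([.4937,-.2923,.0619]);h=.127
for l in ([-.079,.057,.018],[-.079,-.057,.018],[.079,.057,.018],[.079,-.057,.018],[-.134,0,.069]):
    P=t+d+Ro.from_euler('z',h).apply(l)
    u=proj(F["scene"],P);v=proj(F["wrist"],P);print(l,(u-200)*2.66,(v-[220,130])*1.995+[399,0])
E
```

```text
[ 0.494 -0.292  0.146] [-0.09  -0.047 -4.611] [-0.427  2.865  0.044] [-0.462  0.136 -0.243 -0.403 -0.784 -0.755]
[-0.079, 0.057, 0.018] [192.032 113.698] [775.137 253.672]
[-0.079, -0.057, 0.018] [122.124 200.317] [428.495 253.644]
[0.079, 0.057, 0.018] [340.648 177.661] [706.548 400.831]
[0.079, -0.057, 0.018] [278.387 274.177] [496.297 400.678]
[-0.134, 0, 0.069] [102.375  96.676] [602.381 343.843]
```

View pics/lift.png

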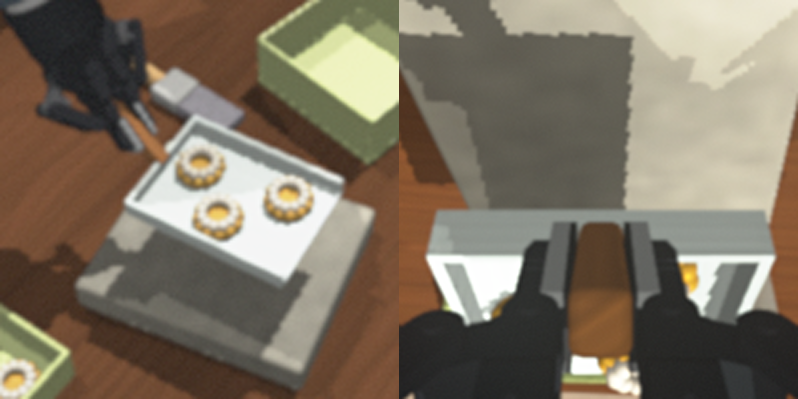

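The lifted tray sits within about 1 px of the predicted corners: wrist (428,256) and (775,257), scene (195,117) and (342,180). It hasn't sagged or slipped. Next I'll plan the turn and the carry to the box's −y side.

```bash
cat >> h.py <<'E'
O0=np.array([.591,-.279,.035]);T0=Ro.from_euler('z',.127).as_matrix()
P0=np.array([.4937,-.2923,.0619]);G0=Rt(.127,np.radians(30))
pl=T0.T@(P0-O0); Rl=T0.T@G0       # TCP in tray frame
def tcp(o,h,a,piv=np.zeros(3)):
    "TCP for tray with its local point piv at o, heading h, nose-down tip a"
    T=Ro.from_euler('ZY',[h,a]).as_matrix(); return np.array(o)+T@(pl-piv),T@Rl
C=np.array([.5445,.007,0]); YB=np.array([np.sin(.148),np.cos(.148),0]); HP=np.pi/2-.148
PIV=np.array([.053,0,0]); Q=C-.081*YB+[0,0,.070]
E
python3 - <<'E'
from h import *
np.set_printoptions(precision=2,suppress=True)
s=manip.state(); b=(np.array(s["ee_pos"]),np.array(s["tcp_rot"]))
o1=Q-Ro.from_euler('z',HP).apply(PIV); o1[2]=.12
o0=O0+[0,0,b[0][2]-P0[2]]; print(o0,o1)
def sm(t): return t*t*(3-2*t)
prev=b
for i in range(1,21):
    k=sm(i/20); p=tcp(o0+(o1-o0)*k,.127+(HP-.127)*k,0)
    if i==10: q10=p
    print(i,rel(*p,base=b if i<=10 else q10),p[0])
E
```

```text
[ 0.59 -0.28  0.12] [ 0.52 -0.13  0.12]
1 [ 0.01 -0.   -0.   -0.01  0.   -0.01] [ 0.49 -0.29  0.15]
2 [ 0.03  0.02 -0.02 -0.02  0.   -0.03] [ 0.49 -0.29  0.15]
3 [ 0.07  0.06 -0.04 -0.04  0.   -0.07] [ 0.49 -0.29  0.15]
4 [ 0.11  0.11 -0.06 -0.07  0.   -0.12] [ 0.49 -0.29  0.15]
5 [ 0.14  0.17 -0.08 -0.1   0.   -0.18] [ 0.49 -0.29  0.15]
6 [ 0.17  0.24 -0.1  -0.14  0.   -0.24] [ 0.49 -0.29  0.15]
7 [ 0.18  0.33 -0.11 -0.18  0.   -0.32] [ 0.49 -0.28  0.15]
8 [ 0.16  0.44 -0.1  -0.23  0.   -0.4 ] [ 0.49 -0.28  0.15]
9 [ 0.13  0.56 -0.08 -0.28  0.   -0.48] [ 0.49 -0.28  0.15]
10 [ 0.07  0.7  -0.05 -0.33  0.   -0.56] [ 0.49 -0.27  0.15]
11 [-0.15  0.07  0.08 -0.05 -0.   -0.08] [ 0.49 -0.27  0.15]
12 [-0.31  0.15  0.18 -0.1   0.   -0.17] [ 0.49 -0.26  0.15]
13 [-0.5   0.22  0.28 -0.14  0.   -0.24] [ 0.5  -0.25  0.15]
14 [-0.69  0.3   0.4  -0.18  0.   -0.32] [ 0.5  -0.25  0.15]
15 [-0.89  0.38  0.51 -0.22  0.   -0.39] [ 0.5  -0.24  0.15]
16 [-1.07  0.46  0.61 -0.26  0.   -0.44] [ 0.51 -0.24  0.15]
17 [-1.22  0.52  0.7  -0.28 -0.   -0.49] [ 0.51 -0.23  0.15]
18 [-1.35  0.58  0.77 -0.31  0.   -0.53] [ 0.51 -0.23  0.15]
19 [-1.43  0.62  0.82 -0.32  0.   -0.55] [ 0.51 -0.22  0.15]
20 [-1.46  0.63  0.83 -0.32 -0.   -0.56] [ 0.51 -0.22  0.15]
```

step_arm(
  moves=[
    [0.01, 0, 0, -0.01, 0, -0.01, 0],
    [0.03, 0.02, -0.02, -0.02, 0, -0.03, 0],
    [0.07, 0.06, -0.04, -0.04, 0, -0.07, 0],
    [0.11, 0.11, -0.06, -0.07, 0, -0.12, 0],
    [0.14, 0.17, -0.08, -0.1, 0, -0.18, 0],
    [0.17, 0.24, -0.1, -0.14, 0, -0.24, 0],
    [0.18, 0.33, -0.11, -0.18, 0, -0.32, 0],
    [0.16, 0.44, -0.1, -0.23, 0, -0.4, 0],
    [0.13, 0.56, -0.08, -0.28, 0, -0.48, 0],
    [0.07, 0.7, -0.05, -0.33, 0, -0.56, 0],
  ],
)

```text
time: 4.6
ee_pos: [0.4884, -0.2724, 0.1461]
tcp_rot: [[-0.616, -0.703, 0.355], [-0.607, 0.711, 0.354], [-0.502, 0.003, -0.865]]
wrist_force: [0.1, 1.2, -5.2]
grip_width: 0.0134
gripper_force: 58.5
```

step_arm(
  moves=[
    [-0.15, 0.07, 0.08, -0.05, 0, -0.08, 0],
    [-0.31, 0.15, 0.18, -0.1, 0, -0.17, 0],
    [-0.5, 0.22, 0.28, -0.14, 0, -0.24, 0],
    [-0.69, 0.3, 0.4, -0.18, 0, -0.32, 0],
    [-0.89, 0.38, 0.51, -0.22, 0, -0.39, 0],
    [-1.07, 0.46, 0.61, -0.26, 0, -0.44, 0],
    [-1.22, 0.52, 0.7, -0.28, 0, -0.49, 0],
    [-1.35, 0.58, 0.77, -0.31, 0, -0.53, 0],
    [-1.43, 0.62, 0.82, -0.32, 0, -0.55, 0],
    [-1.46, 0.63, 0.83, -0.32, 0, -0.56, 0],
  ],
)

```text
time: 5.6
ee_pos: [0.5117, -0.2228, 0.1467]
tcp_rot: [[-0.128, -0.989, 0.076], [-0.855, 0.149, 0.497], [-0.503, -0.002, -0.865]]
wrist_force: [-0.8, -0.0, -5.1]
grip_width: 0.0129
gripper_force: 58.5
```

```bash
python3 - <<'E'
from h import *
import pickle
np.set_printoptions(precision=3,suppress=True)
F={n:grab_frame(n) for n in("scene","top")};pickle.dump(F,open("f2.pkl","wb"))
s=manip.state();print(s["ee_pos"],s["wrist_force"],s["moment"],s["q"])
a=cv2.resize(F["scene"]["pixels"][190:310,230:390],None,fx=2.5,fy=2.5,interpolation=cv2.INTER_CUBIC)
b=cv2.resize(F["top"]["pixels"][130:250,280:440],None,fx=2.5,fy=2.5,interpolation=cv2.INTER_CUBIC)
save("over",np.hstack([a,b]))
R=np.array(s["tcp_rot"]);T=R@Rl.T; o=np.array(s["ee_pos"])-T@pl; print(o,T)
o1=Q-Ro.from_euler('z',HP).apply(PIV)
print("down to z=.073,.070", rel(*tcp(o1+[0,0,.003],HP,0)),rel(*tcp(o1,HP,0)))
for l in ([-.079,.057,.018],[-.079,-.057,.018],[.079,.057,.018],[.079,-.057,.018]):
    P=o+T@l
    print(l,(proj(F["scene"],P)-[230,190])*2.5,(proj(F["top"],P)-[280,130])*2.5+[400,0])
E
```

```text
[ 0.511 -0.223  0.147] [ 0.432  0.158 -5.094] [-2.874  0.501 -0.015] [-0.477  0.471  0.27  -0.497 -1.555  0.382]
[ 0.525 -0.126  0.121] [[ 0.15  -0.989 -0.002]
 [ 0.989  0.15  -0.002]
 [ 0.003 -0.002  1.   ]]
down to z=.073,.070 [ 0.788  0.01   1.364 -0.003  0.003 -0.001] [ 0.838  0.01   1.451 -0.003  0.003 -0.001]
[-0.079, 0.057, 0.018] [92.592 89.083] [630.449 165.565]
[-0.079, -0.057, 0.018] [168.331 147.888] [640.135  85.292]
[0.079, 0.057, 0.018] [199.021  15.335] [518.639 151.474]
[0.079, -0.057, 0.018] [274.584  66.12 ] [528.703  71.313]
```

View pics/over.png

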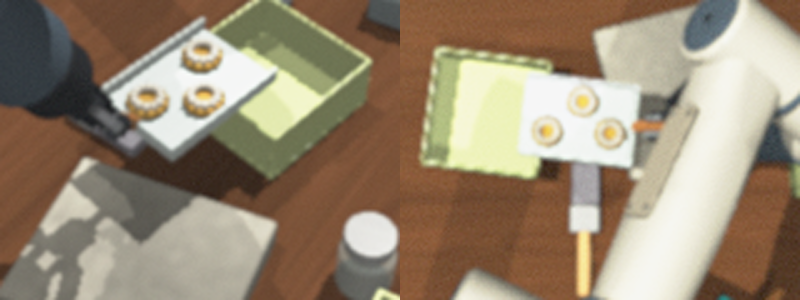

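The tray is level and square to the box, with its lip (top crop (518–528, 71–151)) just inside the box's right wall (about x=553). All three rosettes are still aboard. I'll lower it onto the rim.

step_arm(
  moves=[
    [0.08, 0, 0.14, 0, 0, 0, 0],
    [0.24, 0, 0.4, 0, 0, 0, 0],
    [0.42, 0, 0.72, 0, 0, 0, 0],
    [0.58, 0, 1.0, 0, 0, 0, 0],
    [0.7, 0, 1.2, 0, 0, 0, 0],
    [0.77, 0.01, 1.33, 0, 0, 0, 0],
    [0.8, 0.01, 1.39, 0, 0, 0, 0],
    [0.81, 0.01, 1.41, 0, 0, 0, 0],
  ],
)

```text
time: 6.5
ee_pos: [0.511, -0.2226, 0.0983]
tcp_rot: [[-0.129, -0.989, 0.076], [-0.855, 0.15, 0.497], [-0.503, -0.001, -0.864]]
wrist_force: [-0.5, -0.1, -5.1]
grip_width: 0.0132
gripper_force: 58.5
```

step_arm(
  moves=[
    [0.02, 0, 0.03, 0, 0, 0, 0],
    [0.025, 0, 0.045, 0, 0, 0, 0],
    [0.025, 0, 0.045, 0, 0, 0, 0],
  ],
)

```text
time: 6.8
ee_pos: [0.5112, -0.2227, 0.0973]
tcp_rot: [[-0.128, -0.989, 0.077], [-0.855, 0.15, 0.497], [-0.502, -0.002, -0.865]]
wrist_force: [-0.1, -1.0, -4.2]
grip_width: 0.0133
gripper_force: 58.8
```

```bash
python3 - <<'E'
from h import *
np.set_printoptions(precision=3,suppress=True)
s=manip.state(); b=(np.array(s["ee_pos"]),np.array(s["tcp_rot"]))
T=b[1]@Rl.T; o=b[0]-T@pl; print(o, o+T@PIV,s["wrist_force"],Q)
q=o+T@PIV-[0,0,.0012]; h=np.arctan2(T[1,0],T[0,0])
for a in np.arange(.05,.86,.05): print(round(a,2),rel(*tcp(q,h,a,PIV),base=b),tcp(q,h,a,PIV)[0])
E
```

```text
[ 0.525 -0.125  0.071] [ 0.533 -0.073  0.071] [-0.072 -1.027 -4.162] [ 0.533 -0.073  0.07 ]
0.05 [-0.159 -0.003 -0.168 -0.002  0.053  0.001] [ 0.512 -0.221  0.104]
0.1 [-0.339 -0.003 -0.35  -0.002  0.103  0.001] [ 0.512 -0.219  0.111]
0.15 [-0.527 -0.004 -0.523 -0.002  0.153  0.001] [ 0.512 -0.217  0.119]
0.2 [-0.724 -0.004 -0.687 -0.002  0.203  0.001] [ 0.513 -0.214  0.126]
0.25 [-0.929 -0.005 -0.84  -0.002  0.253  0.001] [ 0.513 -0.211  0.133]
0.3 [-1.141 -0.005 -0.983 -0.002  0.303  0.001] [ 0.513 -0.208  0.14 ]
0.35 [-1.36  -0.006 -1.116 -0.002  0.353  0.001] [ 0.514 -0.204  0.147]
0.4 [-1.586 -0.006 -1.237 -0.002  0.403  0.001] [ 0.515 -0.2    0.153]
0.45 [-1.817 -0.007 -1.347 -0.002  0.453  0.001] [ 0.515 -0.196  0.16 ]
0.5 [-2.053 -0.007 -1.445 -0.002  0.503  0.001] [ 0.516 -0.192  0.166]
0.55 [-2.294 -0.008 -1.531 -0.002  0.553  0.001] [ 0.517 -0.187  0.172]
0.6 [-2.539 -0.008 -1.605 -0.002  0.603  0.001] [ 0.518 -0.181  0.177]
0.65 [-2.788 -0.009 -1.667 -0.002  0.653  0.   ] [ 0.518 -0.176  0.183]
0.7 [-3.039 -0.009 -1.716 -0.002  0.703  0.   ] [ 0.519 -0.17   0.188]
0.75 [-3.292 -0.01  -1.752 -0.002  0.753  0.   ] [ 0.52  -0.164  0.192]
0.8 [-3.547 -0.01  -1.776 -0.002  0.803  0.   ] [ 0.521 -0.158  0.197]
0.85 [-3.803 -0.01  -1.787 -0.002  0.853  0.   ] [ 0.522 -0.152  0.201]
```

step_arm(
  moves=[
    [0.02, 0, 0.035, 0, 0, 0, 0],
    [-0.16, 0, -0.17, 0, 0.05, 0, 0],
    [-0.34, 0, -0.35, 0, 0.1, 0, 0],
    [-0.53, 0, -0.52, 0, 0.15, 0, 0],
    [-0.72, 0, -0.69, 0, 0.2, 0, 0],
    [-0.93, 0, -0.84, 0, 0.25, 0, 0],
    [-0.93, 0, -0.84, 0, 0.25, 0, 0],
    [-0.93, 0, -0.84, 0, 0.25, 0, 0],
  ],
)

```text
time: 7.6
ee_pos: [0.5124, -0.2104, 0.1324]
tcp_rot: [[-0.143, -0.989, 0.042], [-0.951, 0.149, 0.271], [-0.275, -0.001, -0.962]]
wrist_force: [0.2, 1.1, -4.5]
grip_width: 0.0135
gripper_force: 58.9
```

step_arm(
  moves=[
    [0.014, 0, 0.048, 0, 0, 0, 0],
    [0.018, 0, 0.064, 0, 0, 0, 0],
    [0.018, 0, 0.064, 0, 0, 0, 0],
    [0.018, 0, 0.064, 0, 0, 0, 0],
  ],
)

```text
time: 8.0
ee_pos: [0.5125, -0.2114, 0.1306]
tcp_rot: [[-0.144, -0.989, 0.042], [-0.951, 0.15, 0.27], [-0.274, -0.001, -0.962]]
wrist_force: [-0.8, 0.1, -0.4]
grip_width: 0.0136
gripper_force: 59.5
```

```bash
python3 - <<'E'
from h import *
np.set_printoptions(precision=3,suppress=True)
s=manip.state(); b=(np.array(s["ee_pos"]),np.array(s["tcp_rot"]))
T=b[1]@Rl.T; o=b[0]-T@pl; q=o+T@PIV; print(q,T[2],s["wrist_force"],s["moment"])
h=np.arctan2(T[1,0],T[0,0]); a0=np.arcsin(-T[2,0]); print(h,a0)
for d in np.arange(.05,.66,.05): print(round(a0+d,2),rel(*tcp(q,h,a0+d,PIV),base=b))
E
```

```text
[ 0.533 -0.073  0.068] [-0.244 -0.001  0.97 ] [-0.784  0.12  -0.39 ] [-0.246  0.585  0.181]
1.4197443387370288 0.24649082361557687
0.3 [-0.17  -0.001 -0.192 -0.001  0.05   0.001]
0.35 [-0.349 -0.002 -0.374 -0.001  0.1    0.001]
0.4 [-0.537 -0.002 -0.548 -0.001  0.15   0.   ]
0.45 [-0.733 -0.002 -0.712 -0.001  0.2    0.   ]
0.5 [-0.937 -0.002 -0.866 -0.001  0.25   0.   ]
0.55 [-1.149 -0.003 -1.01  -0.001  0.3    0.   ]
0.6 [-1.368 -0.003 -1.143 -0.001  0.35   0.   ]
0.65 [-1.593 -0.003 -1.265 -0.001  0.4    0.   ]
0.7 [-1.824 -0.003 -1.375 -0.001  0.45   0.   ]
0.75 [-2.06  -0.004 -1.474 -0.001  0.5    0.   ]
0.8 [-2.301 -0.004 -1.561 -0.001  0.55   0.   ]
0.85 [-2.545 -0.004 -1.636 -0.001  0.6    0.   ]
0.9 [-2.794 -0.004 -1.698 -0.001  0.65   0.   ]
```

step_arm(
  moves=[
    [-0.085, 0, -0.096, 0, 0.025, 0, 0],
    [-0.17, 0, -0.19, 0, 0.05, 0, 0],
    [-0.26, 0, -0.28, 0, 0.075, 0, 0],
    [-0.35, 0, -0.375, 0, 0.1, 0, 0],
    [-0.44, 0, -0.46, 0, 0.125, 0, 0],
    [-0.54, 0, -0.55, 0, 0.15, 0, 0],
    [-0.635, 0, -0.63, 0, 0.175, 0, 0],
    [-0.735, 0, -0.71, 0, 0.2, 0, 0],
    [-0.735, 0, -0.71, 0, 0.2, 0, 0],
    [-0.735, 0, -0.71, 0, 0.2, 0, 0],
  ],
)

```text
time: 9.0
ee_pos: [0.5149, -0.1955, 0.1569]
tcp_rot: [[-0.149, -0.989, 0.013], [-0.986, 0.149, 0.076], [-0.077, -0.001, -0.997]]
wrist_force: [0.2, 0.2, -4.0]
grip_width: 0.0134
gripper_force: 58.9
```

```bash
cat > look.py <<'E'
from h import *
import sys
s=manip.state(); f=grab_frame("scene")
T=np.array(s["tcp_rot"])@Rl.T; o=np.array(s["ee_pos"])-T@pl
# golden pixels of rosettes within the box/tray area, and box-local coordinates at mid height
hsv=cv2.cvtColor(f["pixels"],cv2.COLOR_RGB2HSV); m=cv2.inRange(hsv,(14,150,150),(24,255,255)); m[:180]=0;m[300:]=0;m[:,:250]=0;m[:,390:]=0
m=cv2.morphologyEx(m,cv2.MORPH_CLOSE,np.ones((7,7)))
n,l,st,c=cv2.connectedComponentsWithStats(m)
Rb=Ro.from_euler('z',-.148).as_matrix()
for i in range(1,n):
    if st[i,4]>15: print(st[i,4],c[i].round(1),"box frame",(Rb.T@(onz(f,*c[i],.016)-C)).round(3))
print(s["wrist_force"],"tip",np.arcsin(-T[2,0]))
save(sys.argv[1],f["pixels"])
save(sys.argv[1]+"c",cv2.resize(f["pixels"][170:300,250:400],None,fx=4,fy=4,interpolation=cv2.INTER_CUBIC))
E
python3 look.py t45
```

```text
[ 0.19002375  0.24458417 -3.95196554] tip 0.44647962865309576
```

```bash
cat > tip.py <<'E'
from h import *
np.set_printoptions(precision=3,suppress=True)
s=manip.state(); b=(np.array(s["ee_pos"]),np.array(s["tcp_rot"]))
T=b[1]@Rl.T; o=b[0]-T@pl; q=o+T@PIV; print(q,s["wrist_force"])
h=np.arctan2(T[1,0],T[0,0]); a0=np.arcsin(-T[2,0]); print(h,a0)
for d in np.arange(.04,.42,.04): print(round(a0+d,2),rel(*tcp(q-[0,0,.001],h,a0+d,PIV),base=b))
E
python3 tip.py
```

```text
[ 0.533 -0.072  0.067] [ 0.025  1.057 -3.024]
1.4200619907135938 0.4460814333038642
0.49 [-0.132 -0.001 -0.121 -0.001  0.04   0.001]
0.53 [-0.273 -0.001 -0.269 -0.001  0.08   0.001]
0.57 [-0.42  -0.002 -0.412 -0.001  0.12   0.001]
0.61 [-0.573 -0.002 -0.549 -0.001  0.16   0.   ]
0.65 [-0.73  -0.002 -0.679 -0.001  0.2    0.   ]
0.69 [-0.893 -0.002 -0.803 -0.001  0.24   0.   ]
0.73 [-1.061 -0.002 -0.921 -0.001  0.28   0.   ]
0.77 [-1.233 -0.003 -1.031 -0.001  0.32   0.   ]
0.81 [-1.41  -0.003 -1.135 -0.001  0.36   0.   ]
0.85 [-1.59  -0.003 -1.232 -0.001  0.4    0.   ]
```

View pics/t45c.png

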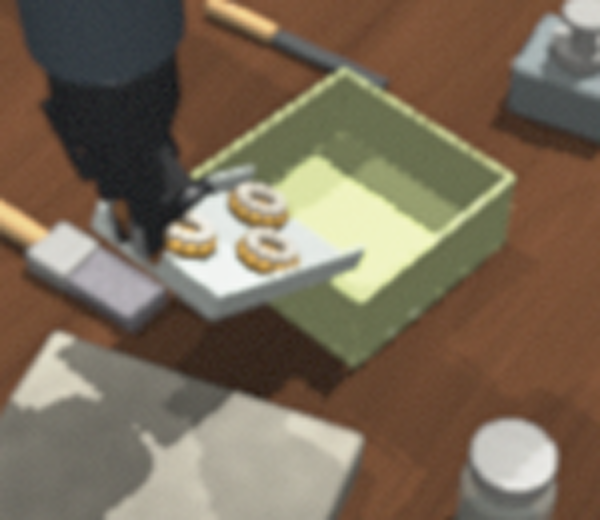

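At about 25° of tip all three rosettes still sit on the tray (crop (258,203), (190,238), (267,248)), and the lip is inside the box. I'll keep tipping slowly.

step_arm(
  moves=[
    [-0.06, 0, -0.05, 0, 0.02, 0, 0],
    [-0.13, 0, -0.12, 0, 0.04, 0, 0],
    [-0.2, 0, -0.195, 0, 0.06, 0, 0],
    [-0.27, 0, -0.27, 0, 0.08, 0, 0],
    [-0.345, 0, -0.34, 0, 0.1, 0, 0],
    [-0.42, 0, -0.41, 0, 0.12, 0, 0],
    [-0.5, 0, -0.48, 0, 0.14, 0, 0],
    [-0.57, 0, -0.55, 0, 0.16, 0, 0],
    [-0.57, 0, -0.55, 0, 0.16, 0, 0],
    [-0.57, 0, -0.55, 0, 0.16, 0, 0],
  ],
)

```text
time: 10.05
ee_pos: [0.5173, -0.1801, 0.1747]
tcp_rot: [[-0.149, -0.989, -0.011], [-0.985, 0.149, -0.082], [0.083, -0.001, -0.997]]
wrist_force: [0.4, 2.0, -1.9]
grip_width: 0.013
gripper_force: 59.2
```

```bash
python3 - <<'E'
import cv2
i=cv2.imread("pics/t45.png");h=cv2.cvtColor(i,cv2.COLOR_BGR2HSV)
for X,Y in((258,205),(190,240),(285,265),(240,270),(130,235),(350,250)): print(h[170+Y//4,250+X//4])
E
sed -i 's/(14,150,150),(24,255,255)/(13,110,110),(24,255,255)/' look.py; python3 look.py t61; python3 tip.py
```

```text
[ 19  36 207]
[ 19  56 187]
[ 19  91 190]
[ 72   5 239]
[12 38 68]
[ 38  25 235]
143 [362.1 191.7] box frame [-0.041  0.174  0.016]
18 [345.8 186.8] box frame [-0.095  0.154  0.016]
40 [378.8 220.6] box frame [0.079 0.108 0.016]
282 [342.  224.3] box frame [0.009 0.018 0.016]
66 [254.2 224.6] box frame [-0.18  -0.168  0.016]
56 [256.8 250.1] box frame [-0.098 -0.227  0.016]
71 [359.1 256.1] box frame [ 0.124 -0.04   0.016]
66 [342.7 271.5] box frame [ 0.127 -0.113  0.016]
27 [362.2 272.8] box frame [ 0.167 -0.079  0.016]
28 [352.6 283.1] box frame [ 0.171 -0.123  0.016]
[ 0.44022349  1.9675124  -1.90680587] tip 0.6066841582181469
[ 0.533 -0.072  0.066] [-0.216  2.065 -2.738]
1.419634629554358 0.6064183263010334
0.65 [-0.138 -0.002 -0.121 -0.001  0.04   0.001]
0.69 [-0.279 -0.002 -0.269 -0.001  0.08   0.001]
0.73 [-0.426 -0.002 -0.412 -0.001  0.12   0.001]
0.77 [-0.578 -0.003 -0.549 -0.001  0.16   0.001]
0.81 [-0.736 -0.003 -0.679 -0.001  0.2    0.001]
0.85 [-0.899 -0.003 -0.803 -0.001  0.24   0.001]
0.89 [-1.066 -0.004 -0.921 -0.001  0.28   0.001]
0.93 [-1.239 -0.004 -1.031 -0.001  0.32   0.001]
0.97 [-1.415 -0.004 -1.135 -0.002  0.36   0.001]
1.01 [-1.596 -0.004 -1.232 -0.002  0.4    0.001]
```

step_arm(
  moves=[
    [-0.07, 0, -0.055, 0, 0.02, 0, 0],
    [-0.14, 0, -0.12, 0, 0.04, 0, 0],
    [-0.21, 0, -0.195, 0, 0.06, 0, 0],
    [-0.28, 0, -0.27, 0, 0.08, 0, 0],
    [-0.35, 0, -0.34, 0, 0.1, 0, 0],
    [-0.43, 0, -0.41, 0, 0.12, 0, 0],
    [-0.43, 0, -0.41, 0, 0.12, 0, 0],
    [-0.43, 0, -0.41, 0, 0.12, 0, 0],
    [-0.43, 0, -0.41, 0, 0.12, 0, 0],
  ],
)

```text
time: 11.0
ee_pos: [0.5192, -0.1664, 0.1857]
tcp_rot: [[-0.147, -0.989, -0.029], [-0.968, 0.15, -0.199], [0.201, -0.001, -0.98]]
wrist_force: [0.2, 1.4, -2.3]
grip_width: 0.0132
gripper_force: 59.3
```

```bash
cat > look.py <<'E'
from h import *
import sys
s=manip.state(); f=grab_frame("scene"); T=np.array(s["tcp_rot"])@Rl.T; o=np.array(s["ee_pos"])-T@pl
g=cv2.cvtColor(f["pixels"],cv2.COLOR_RGB2LAB)
def patch(name,pts,S):
    # rectify a known plane patch with cv2 and find dark/yellow texture on it (rosettes: orange ring)
    u=np.float32([proj(f,p) for p in pts]); d=np.float32([[0,0],[S[0],0],[S[0],S[1]],[0,S[1]]])
    w=cv2.warpPerspective(f["pixels"],cv2.getPerspectiveTransform(u,d),S)
    lab=cv2.cvtColor(w,cv2.COLOR_RGB2LAB).astype(int); m=((lab[:,:,1]>132)&(lab[:,:,2]>145)).astype(np.uint8)
    n,l,st,c=cv2.connectedComponentsWithStats(cv2.morphologyEx(m,cv2.MORPH_CLOSE,np.ones((9,9),np.uint8)))
    print(name,m.sum(),[(st[i,4],c[i].round()) for i in range(1,n) if st[i,4]>60]); return w
a=patch("tray(mm from rear,+y)",[o+T@np.array(l) for l in([-.075,.053,.012],[.079,.053,.012],[.079,-.053,.012],[-.075,-.053,.012])],(154,106))
Rb=Ro.from_euler('z',-.148).as_matrix()
b=patch("box(mm from -x,+y)",[C+Rb@np.array(l) for l in([-.08,.08,.02],[.08,.08,.02],[.08,-.08,.02],[-.08,-.08,.02])],(160,160))
print(s["wrist_force"],"tip",np.arcsin(-T[2,0]))
c=cv2.resize(f["pixels"][170:300,250:400],None,fx=3,fy=3,interpolation=cv2.INTER_CUBIC)
w=np.zeros((390,320,3),np.uint8); w[:106,:154]=a; w[120:280,:160]=b
save(sys.argv[1],np.hstack([c,w]))
E
python3 look.py t73; python3 tip.py
```

```text
tray(mm from rear,+y) 24 []
box(mm from -x,+y) 714 [(np.int32(354), array([123.,  66.])), (np.int32(393), array([69., 82.]))]
[ 0.17052352  1.43333195 -2.32778026] tip 0.7261290585027423
[ 0.533 -0.072  0.065] [ 0.406  2.241 -2.705]
1.4192735012694193 0.7261426129893725
0.77 [-0.142 -0.001 -0.121 -0.001  0.04   0.001]
0.81 [-0.283 -0.002 -0.27  -0.001  0.08   0.001]
0.85 [-0.429 -0.002 -0.412 -0.001  0.12   0.001]
0.89 [-0.582 -0.002 -0.549 -0.001  0.16   0.001]
0.93 [-0.74  -0.002 -0.68  -0.001  0.2    0.001]
0.97 [-0.903 -0.003 -0.804 -0.001  0.24   0.001]
1.01 [-1.07  -0.003 -0.921 -0.001  0.28   0.   ]
1.05 [-1.242 -0.003 -1.032 -0.001  0.32   0.   ]
1.09 [-1.419 -0.003 -1.136 -0.001  0.36   0.   ]
1.13 [-1.6   -0.004 -1.232 -0.001  0.4    0.   ]
```

View pics/t73.png

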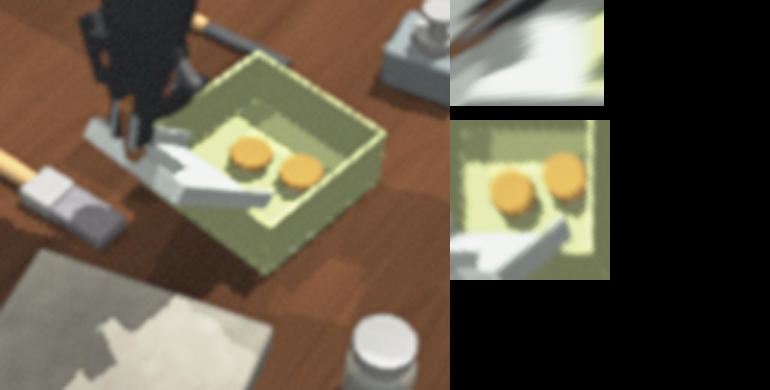

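Two rosettes lie upside down in the box, at crop (250,153) and (301,170), and the visible part of the tray looks empty. I'll look for the third numerically in the top view.

```bash
cat > topb.py <<'E'
from h import *
f=grab_frame("top"); np.set_printoptions(precision=3,suppress=True)
lab=cv2.cvtColor(f["pixels"],cv2.COLOR_RGB2LAB).astype(int)
Rb=Ro.from_euler('z',-.148).as_matrix()
poly=np.int32([proj(f,C+Rb@np.array(l)) for l in([-.09,.09,.07],[.09,.09,.07],[.09,-.19,.1],[-.09,-.19,.1])])
k=np.zeros(lab.shape[:2],np.uint8);cv2.fillPoly(k,[poly],1)
m=((lab[:,:,1]>131)&(lab[:,:,2]>155)).astype(np.uint8)*k
n,l,st,c=cv2.connectedComponentsWithStats(m)
for i in range(1,n):
    if st[i,4]>3: print(st[i],c[i],"box xy",(Rb.T@(onz(f,*c[i],.02)-C))[:2])
w=grab_frame("wrist"); lab=cv2.cvtColor(w["pixels"],cv2.COLOR_RGB2LAB).astype(int)
m=((lab[:,:,1]>131)&(lab[:,:,2]>155)).astype(np.uint8); n,l,st,c=cv2.connectedComponentsWithStats(m)
print("wrist",[(st[i].tolist(),c[i].round()) for i in range(1,n) if st[i,4]>60])
s=manip.state();T=np.array(s["tcp_rot"])@Rl.T; o=np.array(s["ee_pos"])-T@pl
for q in([-.079,.05,.018],[-.079,-.05,.018],[.079,.05,0],[.079,-.05,0]): print(q,proj(w,o+T@q))
E
python3 topb.py
```

```text
wrist [([0, 0, 257, 326, 25015], array([113.,  85.])), ([338, 0, 185, 107, 12096], array([416.,  37.])), ([404, 97, 236, 303, 38817], array([548., 241.])), ([166, 235, 73, 83, 2065], array([199., 282.])), ([12, 239, 136, 161, 9300], array([ 73., 325.])), ([138, 275, 21, 62, 333], array([149., 307.])), ([307, 276, 29, 31, 572], array([322., 290.])), ([604, 356, 7, 41, 106], array([608., 374.]))]
[-0.079, 0.05, 0.018] [396.77  257.676]
[-0.079, -0.05, 0.018] [243.496 257.791]
[0.079, 0.05, 0] [365.004 314.702]
[0.079, -0.05, 0] [275.713 314.762]
```

step_arm(
  moves=[
    [-0.07, 0, -0.055, 0, 0.02, 0, 0],
    [-0.14, 0, -0.12, 0, 0.04, 0, 0],
    [-0.21, 0, -0.195, 0, 0.06, 0, 0],
    [-0.28, 0, -0.27, 0, 0.08, 0, 0],
    [-0.355, 0, -0.34, 0, 0.1, 0, 0],
    [-0.43, 0, -0.41, 0, 0.12, 0, 0],
    [-0.58, 0, -0.55, 0, 0.16, 0, 0],
    [-0.74, 0, -0.68, 0, 0.2, 0, 0],
    [-0.74, 0, -0.68, 0, 0.2, 0, 0],
    [-0.74, 0, -0.68, 0, 0.2, 0, 0],
  ],
)

```text
time: 12.15
ee_pos: [0.5229, -0.1407, 0.201]
tcp_rot: [[-0.137, -0.989, -0.058], [-0.909, 0.149, -0.388], [0.393, -0.0, -0.92]]
wrist_force: [0.3, 1.0, -3.9]
grip_width: 0.0131
gripper_force: 59.0
```

```bash
python3 look.py t93; python3 - <<'E'
from h import *
import pickle
F={n:grab_frame(n) for n in("scene","top","wrist")}; pickle.dump(F,open("f3.pkl","wb"))
t=cv2.resize(F["top"]["pixels"][130:230,270:390],None,fx=3.3,fy=3.3,interpolation=cv2.INTER_CUBIC)
w=cv2.resize(F["wrist"]["pixels"],(400,250))
s=cv2.resize(F["scene"]["pixels"][185:275,280:380],None,fx=3.5,fy=3.5,interpolation=cv2.INTER_CUBIC)
o=np.zeros((590,800,3),np.uint8); o[:330,:396]=t; o[:250,400:]=w; o[260:260+s.shape[0],400:400+s.shape[1]]=s
save("multi",o)
E
```

```text
tray(mm from rear,+y) 601 [(np.int32(622), array([53., 19.]))]
box(mm from -x,+y) 515 [(np.int32(221), array([122.,  70.])), (np.int32(322), array([70., 83.]))]
[ 0.32245878  1.02847781 -3.94289653] tip 0.927113362677001
```

step_arm(
  moves=[
    [0.03, 0, -0.07, 0, 0, 0, 0],
    [0.08, 0, -0.19, 0, 0, 0, 0],
    [0.13, 0, -0.31, 0, 0, 0, 0],
    [0.13, 0, -0.31, 0, 0, 0, 0],
    [0.13, 0, -0.31, 0, 0, 0, 0],
    [0.13, 0, -0.31, 0, 0, 0, 0],
  ],
)

```text
time: 12.95
ee_pos: [0.523, -0.141, 0.2115]
tcp_rot: [[-0.138, -0.989, -0.058], [-0.909, 0.15, -0.388], [0.392, -0.001, -0.92]]
wrist_force: [-0.4, -0.6, -2.8]
grip_width: 0.0131
gripper_force: 59.0
```

```bash
python3 - <<'E'
from h import *
w=[]
for i in range(8):
    grab_frame("top"); s=manip.state(); w.append(np.r_[s["wrist_force"],s["moment"]])
print(np.mean(w,0).round(2),np.std(w,0).round(2))
E
```

```text
[ 0.04  0.17 -3.47  1.54 -0.23 -0.01] [0.51 0.52 0.41 0.03 0.03 0.02]
```

```bash
python3 - <<'E'
from h import *
np.set_printoptions(precision=2,suppress=True)
s=manip.state(); b=(np.array(s["ee_pos"]),np.array(s["tcp_rot"]))
T=b[1]@Rl.T; q=b[0]-T@pl+T@PIV; h=np.arctan2(T[1,0],T[0,0]); a0=np.arcsin(-T[2,0])
print(q,h,a0)
for i in range(1,11):
    k=i/10; p=tcp(q+[0,0,.06*k],h,a0*(1-k),PIV); print(i,rel(*p,base=b),p[0])
o=p[0]-Ro.from_euler('z',h).apply(pl); print(o)
o2=np.array([.5755,-.2735,.065]);b2=p
for i in range(1,21):
    k=i/20;k=k*k*(3-2*k); p=tcp(o+(o2-o)*k,h+(.227-h)*k,0)
    if i==10: b3=p
    print(i,rel(*p,base=b2 if i<=10 else b3),p[0])
E
```

```text
[ 0.53 -0.07  0.07] 1.4188182577757018 0.9269660658159384
1 [ 0.37 -0.    0.19 -0.   -0.09  0.  ] [ 0.52 -0.15  0.21]
2 [ 0.7  -0.    0.41 -0.   -0.19  0.  ] [ 0.52 -0.16  0.21]
3 [ 0.99  0.    0.65 -0.   -0.28  0.  ] [ 0.52 -0.18  0.21]
4 [ 1.24  0.    0.91 -0.   -0.37  0.  ] [ 0.52 -0.19  0.2 ]
5 [ 1.45  0.    1.18 -0.   -0.46  0.  ] [ 0.52 -0.19  0.2 ]
6 [ 1.62  0.    1.46 -0.   -0.56  0.  ] [ 0.51 -0.2   0.19]
7 [ 1.75  0.    1.75 -0.   -0.65  0.  ] [ 0.51 -0.21  0.18]
8 [ 1.83  0.    2.04 -0.   -0.74  0.  ] [ 0.51 -0.21  0.18]
9 [ 1.86  0.    2.33 -0.   -0.83  0.  ] [ 0.51 -0.22  0.17]
10 [ 1.86  0.    2.61 -0.   -0.93  0.  ] [ 0.51 -0.22  0.16]
[ 0.52 -0.12  0.13]
1 [ 0.04  0.01 -0.    0.   -0.    0.01] [ 0.51 -0.22  0.16]
2 [ 0.14  0.04 -0.01  0.02  0.    0.03] [ 0.51 -0.23  0.16]
3 [ 0.31  0.09 -0.02  0.04 -0.    0.06] [ 0.51 -0.23  0.16]
4 [ 0.52  0.15 -0.02  0.06  0.    0.11] [ 0.5  -0.23  0.15]
5 [ 0.77  0.23 -0.02  0.09  0.    0.16] [ 0.5  -0.24  0.15]
6 [ 1.03  0.31 -0.02  0.13  0.    0.22] [ 0.5  -0.25  0.15]
7 [ 1.31  0.4  -0.    0.17  0.    0.29] [ 0.49 -0.25  0.14]
8 [1.59 0.48 0.03 0.21 0.   0.36] [ 0.49 -0.26  0.14]
9 [1.86 0.56 0.07 0.25 0.   0.44] [ 0.49 -0.27  0.13]
10 [2.12 0.63 0.12 0.3  0.   0.52] [ 0.48 -0.27  0.13]
11 [ 0.24 -0.05  0.06  0.04  0.    0.08] [ 0.48 -0.28  0.12]
12 [ 0.45 -0.11  0.14  0.09 -0.    0.15] [ 0.48 -0.28  0.12]
13 [ 0.63 -0.16  0.22  0.13  0.    0.23] [ 0.48 -0.28  0.11]
14 [ 0.79 -0.22  0.31  0.17  0.    0.29] [ 0.48 -0.29  0.11]
15 [ 0.91 -0.28  0.39  0.2   0.    0.35] [ 0.48 -0.29  0.1 ]
16 [ 1.01 -0.33  0.48  0.24 -0.    0.41] [ 0.48 -0.29  0.1 ]
17 [ 1.09 -0.38  0.55  0.26 -0.    0.45] [ 0.48 -0.29  0.1 ]
18 [ 1.14 -0.43  0.61  0.28  0.    0.49] [ 0.48 -0.3   0.09]
19 [ 1.17 -0.45  0.64  0.29  0.    0.51] [ 0.48 -0.3   0.09]
20 [ 1.18 -0.46  0.66  0.3   0.    0.52] [ 0.48 -0.3   0.09]
```

step_arm(
  moves=[
    [0.37, 0, 0.19, 0, -0.09, 0, 0],
    [0.7, 0, 0.41, 0, -0.19, 0, 0],
    [0.99, 0, 0.65, 0, -0.28, 0, 0],
    [1.24, 0, 0.91, 0, -0.37, 0, 0],
    [1.45, 0, 1.18, 0, -0.46, 0, 0],
    [1.62, 0, 1.46, 0, -0.56, 0, 0],
    [1.75, 0, 1.75, 0, -0.65, 0, 0],
    [1.83, 0, 2.04, 0, -0.74, 0, 0],
    [1.86, 0, 2.33, 0, -0.83, 0, 0],
    [1.86, 0, 2.61, 0, -0.927, 0, 0],
  ],
)

```text
time: 14.35
ee_pos: [0.511, -0.2233, 0.1618]
tcp_rot: [[-0.128, -0.989, 0.077], [-0.856, 0.149, 0.495], [-0.501, -0.003, -0.865]]
wrist_force: [0.6, -0.2, -4.1]
grip_width: 0.013
gripper_force: 59.1
```

step_arm(
  moves=[
    [0.04, 0.01, 0, 0, 0, 0.01, 0],
    [0.14, 0.04, -0.01, 0.02, 0, 0.03, 0],
    [0.31, 0.09, -0.02, 0.04, 0, 0.06, 0],
    [0.52, 0.15, -0.02, 0.06, 0, 0.11, 0],
    [0.77, 0.23, -0.02, 0.09, 0, 0.16, 0],
    [1.03, 0.31, -0.02, 0.13, 0, 0.22, 0],
    [1.31, 0.4, 0, 0.17, 0, 0.29, 0],
    [1.59, 0.48, 0.03, 0.21, 0, 0.36, 0],
    [1.86, 0.56, 0.07, 0.25, 0, 0.44, 0],
    [2.12, 0.63, 0.12, 0.3, 0, 0.52, 0],
  ],
)

```text
time: 15.35
ee_pos: [0.4841, -0.2719, 0.1275]
tcp_rot: [[-0.592, -0.729, 0.344], [-0.632, 0.685, 0.363], [-0.5, -0.003, -0.866]]
wrist_force: [-0.2, -0.1, -3.2]
grip_width: 0.0129
gripper_force: 59.1
```

```bash
python3 look.py t100; python3 topb.py | head -8; python3 - <<'E'
from h import *
import pickle
F={n:grab_frame(n) for n in("scene","top")}; pickle.dump(F,open("f4.pkl","wb"))
t=cv2.resize(F["top"]["pixels"][120:230,270:450],None,fx=2.2,fy=2.2,interpolation=cv2.INTER_CUBIC)
s=cv2.resize(F["scene"]["pixels"][170:330,220:390],None,fx=2.35,fy=2.35,interpolation=cv2.INTER_CUBIC)
o=np.zeros((400,800,3),np.uint8); o[:t.shape[0],:t.shape[1]]=t; o[:s.shape[0],400:400+s.shape[1]]=s[:, :400]
save("chk",o)
E
```

```text
tray(mm from rear,+y) 32 []
box(mm from -x,+y) 704 [(np.int32(224), array([123.,  71.])), (np.int32(514), array([64., 82.]))]
[-0.21239945 -0.0539161  -3.18061602] tip 0.00015199539298160904
[315 183   2   3   4] [315.5 184. ] box xy [-0.029 -0.008]
[326 183   1   4   4] [326.  184.5] box xy [-0.026 -0.048]
wrist [([278, 0, 362, 140, 34966], array([466.,  53.])), ([0, 46, 219, 224, 14946], array([ 53., 170.])), ([515, 86, 125, 104, 6769], array([586., 146.])), ([504, 174, 29, 24, 352], array([517., 187.])), ([552, 205, 13, 22, 101], array([558., 213.])), ([355, 212, 29, 16, 163], array([369., 219.])), ([477, 219, 163, 136, 12622], array([574., 288.])), ([306, 278, 29, 31, 681], array([320., 294.])), ([0, 280, 173, 46, 669], array([ 80., 302.])), ([204, 283, 20, 13, 115], array([213., 289.])), ([302, 320, 40, 22, 349], array([319., 330.])), ([499, 342, 13, 10, 66], array([506., 346.]))]
[-0.079, 0.05, 0.018] [396.318 258.444]
[-0.079, -0.05, 0.018] [243.457 258.808]
[0.079, 0.05, 0] [365.225 315.129]
[0.079, -0.05, 0] [276.065 315.292]
```

View pics/chk.png

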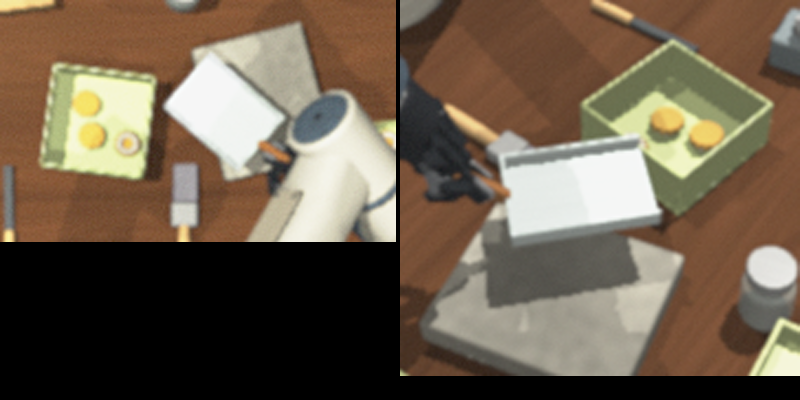

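The tray is empty, and all three rosettes lie in the unmoved box at top crop (86,103), (91,136) and (126,143). Next I'll set the tray down.

step_arm(
  moves=[
    [0.24, -0.05, 0.06, 0.04, 0, 0.08, 0],
    [0.45, -0.11, 0.14, 0.09, 0, 0.15, 0],
    [0.63, -0.16, 0.22, 0.13, 0, 0.23, 0],
    [0.79, -0.22, 0.31, 0.17, 0, 0.29, 0],
    [0.91, -0.28, 0.39, 0.2, 0, 0.35, 0],
    [1.01, -0.33, 0.48, 0.24, 0, 0.41, 0],
    [1.09, -0.38, 0.55, 0.26, 0, 0.45, 0],
    [1.14, -0.43, 0.61, 0.28, 0, 0.49, 0],
    [1.17, -0.45, 0.64, 0.29, 0, 0.51, 0],
    [1.18, -0.46, 0.66, 0.3, 0, 0.52, 0],
  ],
)

```text
time: 16.6
ee_pos: [0.4807, -0.2962, 0.0918]
tcp_rot: [[-0.844, -0.219, 0.489], [-0.19, 0.976, 0.11], [-0.501, -0.0, -0.866]]
wrist_force: [-0.6, 0.5, -3.8]
grip_width: 0.0136
gripper_force: 59.2
```

```bash
python3 - <<'E'
from h import *
np.set_printoptions(precision=3,suppress=True)
s=manip.state(); R=np.array(s["tcp_rot"]);T=R@Rl.T; print(np.array(s["ee_pos"])-T@pl,T[2],s["wrist_force"])
for z in(.04,.036,.035,.034): print(z,rel(*tcp([.5755,-.2735,z],.227,0)))
E
```

```text
[ 0.576 -0.274  0.065] [ 0.001 -0.     1.   ] [-0.594  0.497 -3.75 ]
0.04 [ 0.437 -0.002  0.706 -0.003  0.001 -0.005]
0.036 [ 0.504 -0.002  0.821 -0.003  0.001 -0.005]
0.035 [ 0.521 -0.002  0.85  -0.003  0.001 -0.005]
0.034 [ 0.537 -0.002  0.879 -0.003  0.001 -0.005]
```

step_arm(
  moves=[
    [0.08, 0, 0.14, 0, 0, 0, 0],
    [0.2, 0, 0.33, 0, 0, 0, 0],
    [0.32, 0, 0.52, 0, 0, 0, 0],
    [0.41, 0, 0.67, 0, 0, 0, 0],
    [0.47, 0, 0.77, 0, 0, 0, 0],
    [0.5, 0, 0.82, 0, 0, 0, 0],
    [0.52, 0, 0.85, 0, 0, 0, 0],
    [0.52, 0, 0.85, 0, 0, 0, 0],
  ],
)

```text
time: 17.4
ee_pos: [0.4798, -0.2969, 0.0621]
tcp_rot: [[-0.844, -0.218, 0.489], [-0.189, 0.976, 0.109], [-0.501, -0.001, -0.865]]
wrist_force: [-0.0, -0.1, -2.9]
grip_width: 0.013
gripper_force: 59.2
```

step_arm(
  moves=[
    [0.01, 0, 0.02, 0, 0, 0, 0],
    [0.013, 0, 0.022, 0, 0, 0, 0],
    [0.013, 0, 0.022, 0, 0, 0, 0.3],
    [0.013, 0, 0.022, 0, 0, 0, 0.7],
    [0.013, 0, 0.022, 0, 0, 0, 1],
    [0.013, 0, 0.022, 0, 0, 0, 1],
    [0.013, 0, 0.022, 0, 0, 0, 1],
    [0.013, 0, 0.022, 0, 0, 0, 1],
    [0.013, 0, 0.022, 0, 0, 0, 1],
    [0.013, 0, 0.022, 0, 0, 0, 1],
  ],
)

```text
time: 18.4
ee_pos: [0.4796, -0.2967, 0.0611]
tcp_rot: [[-0.845, -0.218, 0.489], [-0.189, 0.976, 0.109], [-0.501, -0.0, -0.865]]
wrist_force: [-0.1, 0.4, 0.6]
grip_width: 0.0856
gripper_force: 0.0
```

step_arm(
  moves=[
    [0, 0, -0.2, 0, 0, 0, 1],
    [0, 0, -0.7, 0, 0, 0, 1],
    [0, 0, -1.5, 0, 0, 0, 1],
    [0, 0, -2.5, 0, 0, 0, 1],
    [0, 0, -3.3, 0, 0, 0, 1],
    [0, 0, -3.6, 0, 0, 0, 1],
  ],
)

```text
time: 19.0
ee_pos: [0.4264, -0.3098, 0.1583]
tcp_rot: [[-0.843, -0.217, 0.492], [-0.19, 0.976, 0.105], [-0.503, -0.005, -0.864]]
wrist_force: [0.5, 0.4, -0.1]
grip_width: 0.0852
gripper_force: 0.0
```

```bash
python3 - <<'E'
from h import *
import pickle
np.set_printoptions(precision=4,suppress=True)
f=grab_frame("scene"); t=grab_frame("top"); w=grab_frame("wrist")
s=manip.state(); print(s["ee_pos"],s["q"],s["grip_width"])
# white tray blob in the scene and wrist views: corners vs expected
for nm,g in(("scene",f),("wrist",w)):
    hsv=cv2.cvtColor(g["pixels"],cv2.COLOR_RGB2HSV); m=cv2.inRange(hsv,(0,0,185),(179,25,255))
    P=[np.array([.5755,-.2735,.035])+Ro.from_euler('z',.227).apply(l) for l in([-.075,.053,.003],[.079,.053,.003],[.079,-.053,.003],[-.075,-.053,.003])]
    u=np.array([proj(g,p) for p in P]); print(nm,u.round(1).tolist())
    n,l,st,c=cv2.connectedComponentsWithStats(m); cc=u.mean(0).astype(int); i=l[cc[1],cc[0]]; print(st[i],c[i],u.mean(0))
    if i: 
        a=cv2.approxPolyDP(max(cv2.findContours((l==i).astype(np.uint8),0,2)[0],key=cv2.contourArea),5,True)[:,0]; print([onz(g,*map(float,p),.038).round(4).tolist() for p in a])
# tally: plunger tip in the top view and scene by circles
R=Rt(np.pi/2-.4,0)
p=np.array([.609,.247,.096]); 
print("plunger proj",proj(t,p),proj(f,p))
for nm,g in(("top",t),("scene",f)):
    c=proj(g,p).astype(int); q=cv2.cvtColor(g["pixels"],cv2.COLOR_RGB2GRAY)[c[1]-14:c[1]+15,c[0]-14:c[0]+15]
    m=(q>170).astype(np.uint8); n,l,st,cc=cv2.connectedComponentsWithStats(m)
    print(nm,[(st[i].tolist(),cc[i]+c-14) for i in range(1,n) if st[i,4]>8])
E
```

```text
[ 0.4267 -0.3086  0.1551] [-0.6243  0.096  -0.2346 -0.4855 -0.9313 -0.4944] 0.08578539083637073
scene [[268.8, 266.1], [322.0, 284.6], [305.6, 318.4], [249.5, 297.3]]
[ 247  269   76   51 2069] [286.7448 292.8835] [286.4701 291.6164]
[[0.5027, -0.3383, 0.038], [0.6681, -0.3068, 0.038], [0.6447, -0.2101, 0.038], [0.4949, -0.2473, 0.038]]
wrist [[371.7, 194.4], [358.3, 264.1], [287.1, 264.3], [272.9, 194.8]]
[ 266  202  112   72 5503] [318.9055 233.1576] [322.5099 229.3776]
[[0.5297, -0.3483, 0.038], [0.6939, -0.3099, 0.038], [0.6643, -0.3105, 0.038], [0.6409, -0.2075, 0.038], [0.5183, -0.2414, 0.038], [0.5071, -0.2323, 0.038], [0.6602, -0.1916, 0.038], [0.5011, -0.2287, 0.038], [0.512, -0.2772, 0.038], [0.5356, -0.276, 0.038], [0.5373, -0.2923, 0.038], [0.5171, -0.2998, 0.038]]
plunger proj [247.1027 157.8481] [396.007  172.2056]
top [([3, 5, 24, 24, 344], array([246.3285, 159.8023]))]
scene [([9, 11, 12, 8, 72], array([396.7083, 172.4167])), ([0, 17, 10, 12, 41], array([385.4146, 179.9268])), ([18, 21, 9, 7, 28], array([404.0357, 181.5357]))]
```

```bash
python3 - <<'E'
from h import *
np.set_printoptions(precision=3,suppress=True)
t=grab_frame("top");f=grab_frame("scene")
q=cv2.cvtColor(t["pixels"],cv2.COLOR_RGB2GRAY)[140:180,230:266]
for th in(185,200,215):
    n,l,st,cc=cv2.connectedComponentsWithStats((q>th).astype(np.uint8)); print(th,[(st[i].tolist(),cc[i]+[230,140]) for i in range(1,n) if st[i,4]>8])
print(onz(f,396.7,172.4,.096),onz(t,247.4,158.6,.096),tri([(f,396.7,172.4),(t,247.4,158.6)]))
s=manip.state(); b=(np.array(s["ee_pos"]),np.array(s["tcp_rot"]))
print(s["q"])
g=np.array([.609,.247,.14]); R=Rt(.8,0); Rr=Ro.from_matrix(b[1].T@R).as_rotvec()
from scipy.interpolate import CubicSpline
cs=CubicSpline([0,.3,.75,1],[b[0],[.45,-.18,.21],[.59,.14,.2],g])
for i in range(1,19):
    x=i/18;k=x*x*(3-2*x)*.6+.4*x; p=(cs(k),b[1]@Ro.from_rotvec(Rr*k).as_matrix())
    if i==10: b2=p
    print(i,rel(*p,base=b if i<=10 else b2),p[0])
E
```

```text
185 [([22, 9, 5, 5, 12], array([254.417, 150.583])), ([6, 10, 23, 22, 255], array([245.122, 161.   ]))]
200 [([10, 12, 12, 19, 145], array([245.124, 159.855]))]
215 [([11, 14, 11, 12, 87], array([245.931, 158.701]))]
[0.611 0.247 0.096] [0.606 0.246 0.096] [0.609 0.247 0.094]
[-0.624  0.098 -0.236 -0.486 -0.931 -0.494]
1 [-0.044  0.179 -0.249 -0.004  0.014 -0.016] [ 0.423 -0.303  0.161]
2 [-0.175  0.495 -0.522 -0.01   0.033 -0.037] [ 0.42  -0.294  0.17 ]
3 [-0.438  0.99  -0.761 -0.017  0.057 -0.063] [ 0.42  -0.279  0.18 ]
4 [-0.867  1.697 -0.914 -0.025  0.084 -0.093] [ 0.424 -0.256  0.19 ]
5 [-1.477  2.631 -0.94  -0.034  0.114 -0.127] [ 0.433 -0.226  0.2  ]
6 [-2.26   3.786 -0.814 -0.044  0.147 -0.164] [ 0.447 -0.187  0.209]
7 [-3.185  5.131 -0.528 -0.054  0.182 -0.203] [ 0.466 -0.142  0.215]
8 [-4.201  6.62  -0.092 -0.064  0.218 -0.243] [ 0.488 -0.091  0.219]
9 [-5.244  8.187  0.471 -0.075  0.255 -0.284] [ 0.513 -0.037  0.22 ]
10 [-6.244  9.762  1.127 -0.086  0.291 -0.324] [0.537 0.017 0.218]
11 [-1.488  1.067  0.468 -0.011  0.036 -0.04 ] [0.561 0.068 0.213]
12 [-2.785  2.059  0.99  -0.021  0.071 -0.079] [0.58  0.115 0.206]
13 [-3.831  2.946  1.536 -0.031  0.104 -0.116] [0.596 0.155 0.196]
14 [-4.596  3.704  2.078 -0.04   0.134 -0.149] [0.606 0.188 0.184]
15 [-5.083  4.322  2.588 -0.048  0.161 -0.18 ] [0.612 0.213 0.172]
16 [-5.33   4.801  3.042 -0.055  0.185 -0.206] [0.613 0.23  0.16 ]
17 [-5.399  5.148  3.418 -0.06   0.204 -0.227] [0.612 0.241 0.149]
18 [-5.367  5.377  3.699 -0.064  0.218 -0.243] [0.609 0.247 0.14 ]
```

step_arm(
  moves=[
    [-0.04, 0.18, -0.25, 0, 0.01, -0.02, 0],
    [-0.18, 0.5, -0.52, -0.01, 0.03, -0.04, 0],
    [-0.44, 1.0, -0.76, -0.02, 0.06, -0.06, 0],
    [-0.87, 1.7, -0.91, -0.03, 0.08, -0.09, 0],
    [-1.48, 2.63, -0.94, -0.03, 0.11, -0.13, 0],
    [-2.26, 3.79, -0.81, -0.04, 0.15, -0.16, 0],
    [-3.18, 5.1, -0.53, -0.05, 0.18, -0.2, 0],
    [-4.1, 6.4, -0.1, -0.06, 0.22, -0.24, 0],
    [-4.9, 7.6, 0.35, -0.07, 0.25, -0.28, 0],
    [-5.3, 8.3, 0.5, -0.086, 0.29, -0.32, 0],
  ],
)

```text
time: 20.25
ee_pos: [0.5145, -0.0302, 0.2219]
tcp_rot: [[-0.825, -0.525, 0.209], [-0.52, 0.85, 0.085], [-0.222, -0.039, -0.974]]
wrist_force: [-1.2, -0.3, -0.2]
grip_width: -0.0001
gripper_force: 0.0
```

```bash
cat > go.py <<'E'
from h import *
np.set_printoptions(precision=3,suppress=True)
s=manip.state(); print(s["ee_pos"],s["q"],s["grip_width"],s["wrist_force"])
for z in(.2,.14,.11): print(z,rel([.609,.247,z],Rt(.8,0)))
E
python3 go.py
```

```text
[ 0.514 -0.03   0.222] [ 0.218  0.049 -0.171 -0.042 -1.127 -1.217] -0.00011193793004958449 [-1.158 -0.319 -0.203]
0.2 [-7.241  6.225  2.155 -0.066  0.218 -0.241]
0.14 [-6.796  6.302  4.104 -0.066  0.218 -0.241]
0.11 [-6.574  6.341  5.078 -0.066  0.218 -0.241]
```

step_arm(
  moves=[
    [-0.7, 0.6, 0.2, -0.01, 0.02, -0.02, 0],
    [-1.7, 1.45, 0.5, -0.02, 0.05, -0.06, 0],
    [-2.8, 2.4, 0.8, -0.03, 0.08, -0.09, 0],
    [-3.9, 3.35, 1.15, -0.04, 0.12, -0.13, 0],
    [-5.0, 4.3, 1.5, -0.05, 0.15, -0.17, 0],
    [-5.9, 5.1, 1.9, -0.06, 0.18, -0.2, 0],
    [-6.6, 5.7, 2.3, -0.066, 0.2, -0.22, 0],
    [-7.0, 6.15, 2.9, -0.066, 0.218, -0.24, 0],
    [-6.85, 6.3, 3.7, -0.066, 0.218, -0.24, 0],
    [-6.8, 6.3, 4.1, -0.066, 0.218, -0.241, 0],
  ],
)

```text
time: 21.25
ee_pos: [0.6089, 0.2443, 0.1377]
tcp_rot: [[-0.699, -0.715, -0.002], [-0.715, 0.699, -0.0], [0.002, 0.001, -1.0]]
wrist_force: [-0.2, -0.7, -0.7]
grip_width: -0.0003
gripper_force: 0.0
```

```bash
python3 go.py; python3 - <<'E'
from h import *
w=grab_frame("wrist"); p=[.609,.247,.096]; print(proj(w,p)); 
g=cv2.cvtColor(w["pixels"],cv2.COLOR_RGB2GRAY); c=proj(w,p).astype(int)
# bright disc of the head around the expected place
hs=cv2.cvtColor(w["pixels"],cv2.COLOR_RGB2HSV); m=cv2.inRange(hs,(0,0,150),(179,40,255))
n,l,st,cc=cv2.connectedComponentsWithStats(m)
print([(st[i].tolist(),cc[i].round(1)) for i in range(1,n) if st[i,4]>150 and abs(cc[i]-c).max()<80])
print([proj(w,[.609+.02*np.cos(a),.247+.02*np.sin(a),.096]).round() for a in(0,1.57,3.14,4.71)])
E
```

```text
[0.609 0.244 0.138] [ 0.619  0.504  0.241 -0.001 -1.31  -1.392] -0.00029816231101457193 [-0.18  -0.728 -0.701]
0.2 [-0.062  0.064 -2.077  0.001 -0.002 -0.003]
0.14 [-0.066  0.062 -0.077  0.001 -0.002 -0.003]
0.11 [-0.067  0.061  0.923  0.001 -0.002 -0.003]
[321.61961842 228.7764471 ]
[([262, 143, 123, 107, 5817], array([327.8, 204.7]))]
[array([302., 246.]), array([340., 246.]), array([342., 211.]), array([302., 210.])]
```

step_arm(
  moves=[
    [-0.03, 0.03, 0.3, 0, 0, 0, 0],
    [-0.06, 0.06, 0.7, 0, 0, 0, 0],
    [-0.06, 0.06, 1.05, 0, 0, 0, 0],
    [-0.06, 0.06, 1.2, 0, 0, 0, 0],
    [-0.06, 0.06, 1.3, 0, 0, 0, 0],
    [-0.06, 0.06, 1.4, 0, 0, 0, 0],
    [-0.06, 0.06, 1.5, 0, 0, 0, 0],
    [-0.06, 0.06, 1.6, 0, 0, 0, 0],
    [-0.06, 0.06, 1.68, 0, 0, 0, 0],
    [-0.06, 0.06, 1.72, 0, 0, 0, 0],
  ],
)

```text
time: 22.3
ee_pos: [0.6107, 0.2455, 0.0891]
tcp_rot: [[-0.7, -0.714, 0.002], [-0.714, 0.7, 0.002], [-0.003, -0.0, -1.0]]
wrist_force: [-2.0, -0.6, 6.7]
grip_width: -0.0001
gripper_force: 3.1
```

step_arm(
  moves=[
    [0, 0, 0.03, 0, 0, 0, 0],
    [0, 0, 0.06, 0, 0, 0, 0],
    [0, 0, 0.09, 0, 0, 0, 0],
    [0, 0, 0.12, 0, 0, 0, 0],
    [0, 0, 0.14, 0, 0, 0, 0],
    [0, 0, 0.14, 0, 0, 0, 0],
  ],
)

```text
time: 22.9
ee_pos: [0.6108, 0.2455, 0.0855]
tcp_rot: [[-0.7, -0.714, 0.003], [-0.714, 0.7, 0.002], [-0.003, -0.0, -1.0]]
wrist_force: [-3.8, -1.2, 7.7]
grip_width: 0.0001
gripper_force: 3.9
```

step_arm(
  moves=[
    [0, 0, 0.03, 0, 0, 0, 0],
    [0, 0, 0.05, 0, 0, 0, 0],
    [0, 0, 0.07, 0, 0, 0, 0],
    [0, 0, 0.09, 0, 0, 0, 0],
    [0, 0, 0.09, 0, 0, 0, 0],
  ],
)

```text
time: 23.4
ee_pos: [0.6108, 0.2456, 0.0841]
tcp_rot: [[-0.7, -0.714, 0.003], [-0.714, 0.7, 0.002], [-0.004, -0.001, -1.0]]
wrist_force: [-5.3, -0.5, 12.1]
grip_width: -0.0001
gripper_force: 6.4
```

step_arm(
  moves=[
    [0, 0, 0.03, 0, 0, 0, 0],
    [0, 0, 0.05, 0, 0, 0, 0],
    [0, 0, 0.05, 0, 0, 0, 0],
    [0, 0, 0.05, 0, 0, 0, 0],
  ],
)

```text
time: 23.8
ee_pos: [0.6109, 0.2455, 0.084]
tcp_rot: [[-0.7, -0.714, 0.004], [-0.714, 0.7, 0.002], [-0.005, -0.001, -1.0]]
wrist_force: [-7.7, -2.5, 20.2]
grip_width: 0.0001
gripper_force: 9.5
```

step_arm(
  moves=[
    [0, 0, -0.15, 0, 0, 0, 0],
    [0, 0, -0.4, 0, 0, 0, 0],
    [0, 0, -0.7, 0, 0, 0, 0],
    [0, 0, -1.2, 0, 0, 0, 0],
    [0, 0, -2, 0, 0, 0, 0],
    [0, 0, -2.8, 0, 0, 0, 0],
    [0, 0, -3, 0, 0, 0, 0],
    [0, 0, -3, 0, 0, 0, 0],
  ],
)

```text
time: 24.6
ee_pos: [0.6107, 0.2458, 0.1707]
tcp_rot: [[-0.701, -0.713, 0.002], [-0.713, 0.701, 0.003], [-0.004, 0.001, -1.0]]
wrist_force: [0.4, 0.1, -0.1]
grip_width: 0.0001
gripper_force: 0.0
```

```bash
python3 go.py; python3 look.py end; python3 - <<'E'
from h import *
import pickle
F0=pickle.load(open("f4.pkl","rb"))["top"]["pixels"]; A=pickle.load(open("f0.pkl","rb"))["scene"]
f=grab_frame("scene"); hsv=cv2.cvtColor(f["pixels"],cv2.COLOR_RGB2HSV); m=cv2.inRange(hsv,(0,0,185),(179,25,255))
n,l,st,c=cv2.connectedComponentsWithStats(m); i=l[292,286]; print("tray blob",st[i],c[i])
g=cv2.cvtColor(f["pixels"],cv2.COLOR_RGB2GRAY).astype(int)[160:190,380:412]; print("plunger bright top row", np.where((g>170).sum(1)>4)[0][:3]+160)
g=cv2.cvtColor(A["pixels"],cv2.COLOR_RGB2GRAY).astype(int)[160:190,380:412]; print("at start", np.where((g>170).sum(1)>4)[0][:3]+160)
E
```

```text
[0.611 0.246 0.171] [ 0.619  0.49   0.302 -0.001 -1.379 -1.395] 0.000134410650647871 [ 0.431  0.089 -0.072]
0.2 [ 0.007  0.068 -0.977  0.001  0.004 -0.006]
0.14 [ 0.015  0.067  1.023  0.001  0.004 -0.006]
0.11 [ 0.019  0.066  2.023  0.001  0.004 -0.006]
tray(mm from rear,+y) 14668 [(np.int32(14691), array([83., 57.]))]
box(mm from -x,+y) 2061 [(np.int32(1079), array([116.,  58.])), (np.int32(1161), array([62., 73.]))]
[ 0.43100925  0.08938698 -0.07157536] tip 0.5194977756576993
tray blob [ 247  254   92   66 2898] [289.2084196 287.4989648]
plunger bright top row [170 171 172]
at start [169 170 171]
```

```bash
python3 - <<'E'
from h import *
for nm in("scene","top"):
    f=grab_frame(nm); hsv=cv2.cvtColor(f["pixels"],cv2.COLOR_RGB2HSV); P=[np.array([.5755,-.2735,.035])+Ro.from_euler('z',.227).apply(l) for l in([-.079,.057,.018],[.079,.057,.018],[.079,-.057,.018],[-.079,-.057,.018])]
    u=np.array([proj(f,p) for p in P]); c=u.mean(0).astype(int); m=cv2.inRange(hsv,(0,0,195),(179,22,255)); m=cv2.morphologyEx(m,cv2.MORPH_OPEN,np.ones((5,5)))
    n,l,st,cc=cv2.connectedComponentsWithStats(m); i=l[c[1],c[0]]; r=cv2.minAreaRect(np.argwhere(l==i)[:,::-1].astype(np.float32)); print(nm,u.round().tolist(),cv2.boxPoints(r).round().tolist(),r[0],u.mean(0))
    print(onz(f,*r[0],.045))
E
```

```text
scene [[268.0, 261.0], [323.0, 280.0], [305.0, 316.0], [247.0, 295.0]] [[251.0, 297.0], [264.0, 264.0], [323.0, 287.0], [310.0, 320.0]] (286.8371276855469, 291.92083740234375) [285.48705557 288.02824274]
[ 0.58382403 -0.27816871  0.045     ]
top [[381.0, 189.0], [370.0, 148.0], [399.0, 140.0], [410.0, 182.0]] [[369.0, 147.0], [400.0, 139.0], [411.0, 183.0], [379.0, 190.0]] (389.7353515625, 164.94117736816406) [389.99369407 164.91720252]
[ 0.57615339 -0.27371794  0.045     ]
```

The tray is centred and flat on the slab, and the arm is clear of everything, so I'm handing in.

```bash
python3 -c "
from cell import manip
print(manip.sign_off())"
```

```text
the job is handed in; nothing more can be done
None
```

The job is handed in at about 25 s of the 61 s allowed; no verdict came back. By my last checks the three rosettes are in the deep box, the empty tray is flat and let go within a few mm of the slab's middle, and the plunger was pressed to its stop at about 20 N and released.

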